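# Unpack the sample tins from the locked case and lock it again

## Robot

A 6-joint arm with a two-finger parallel gripper is mounted at the origin on the work surface; the furniture and walls round the work are solid. World frame = base frame: x ahead of the robot, y to its left, z up, the work surface at z = 0. Lengths are in m, angles in rad, forces in N, time in s.
With the tool pointing down it reaches from about 0.3 to 0.75 m from the base axis. Payload 8.5 kg.
Tool frame: the origin (TCP) lies at the very end of the fingers, on their centre line; the grasp point (between the pads) lies 19 mm behind it; y points along the fingers, x is the direction in which the jaws open and shut, and the axes are right-handed (so a half turn about y gives the same grasp; the last joint's range is limited). The gripper opens to 85 mm and grips with 20 to 120 N. Pads are 22 mm wide; open, the fingers measure 114 mm over their backs; the gripper's body (76 mm by 85 mm) begins 54 mm behind the grasp point. The pads swing forward as they close: fully open they stand 13 mm farther back than shut.
Start: joints at [-1.434, 0.381, 1.297, -0, 1.464, -0.215], TCP at [0.19, -0.516, 0.231] pointing down, gripper open.
Joint ranges: [-3.11, 3.11], [-0.89, 2.33], [0.22, 2.48], [-1.42, 4.56], [0.17, 2.85], [-2.88, 2.88]. Speed limits (rad/s): [2.39, 2.39, 3.14, 3.14, 3.14, 3.14].

## Interface

Orientations are given as a unit quaternion [w, x, y, z].
In Python, from station import bot gives the robot as it stands.
- The arm moves only by the tool send_rows, never from a script. Its argument "steps" is a list that holds one entry, the list of rows, each a list of 7 numbers: the shift along the tool's x, y, z in cm, then the turn, a rotation vector about the tool's x, y, z in rad, then the opening in per cent of the stroke, from 0 (shut) to 100 (fully open). A call has 1 to 10 rows; each row shifts and turns the commanded pose from where the row before left it, along the tool's axes as they then stand; what a row does not reach is not made up. A row lasts 1/10 s, in which the tool goes at most 50 mm and 8.59 degrees, less where a joint would pass 70% of its speed; a pose out of reach is approached as far as the arm can. A call is refused whole if a number of a shift passes 5 or a number of a turn 0.15, either way. A call with a gripper value outside its range is refused whole. The fingers move at their own pace and stop on an object; "grip_force" is the grip in N (left out, the last holds). Time passes only in rows, so rows that do not move let the fingers close. It gives the time, the measured TCP pose, the force and the opening at its end, in the units of the state.
- bot.read_state(): the state, without advancing time (a new reading comes with each control period).
- bot.camera(name): name is "scene" or "side" or "wrist"; returns the picture (480x640x3 uint8, red, green, blue); there is no depth.
- bot.camera_info(name): a dict with "fx", "fy", "cx", "cy" (pixels), "R" (3x3) and "t" (3): a world point X has camera coordinates R X + t; the wrist camera has in their place "T_tool_cam" (4x4, takes a point from camera to tool coordinates, whose origin is the TCP and whose axes are the tool frame's). Camera axes: x right, y down, z forward; pixel columns grow to the right and rows downward; lengths in m; the calibration is good to about 2 mm. A picture is of the moment at which its call begins: read the wrist's pose just before it. camera_info takes no time and is no camera call.
- bot.close_job(): hands the job in, once; it reports no verdict.
The state is a dict: "time_s": time; "joint_pos": joint angles; "joint_vel": joint speeds; "joint_efforts": joint torques, N m; "ee_pos": TCP position; "tcp_rot": TCP orientation; "force": force on the tool from outside, world axes, zero at the start; "torque": the same for the moment, N m; "opening": finger opening in m.
Only numpy, scipy, OpenCV 4.12 (cv2) and the standard library are available. Lean on these libraries where they do the work, as an engineer would, in place of code of your own. Each camera call takes 0.05 s, during which the arm holds its last target.

## Task

Unlock the sample case: draw its bolt all the way, swing the hasp well off the lid, and push the lid up past its balance point so that it stays open by itself. With the lid open, lift out every sample tin and stand it upright in the shallow white tray; then shut the lid fully, swing the hasp back over it and slide the bolt fully home. Leave the other things on the bench where they are.

Things in the scene. Friction and masses are not known exactly. Their poses are not given: they have to be found in the camera images.
- case: Grey hard case, fixed, 124 (x) x 222 (y) mm, 76 high shut: base 46, lid 30, walls and floor 6. Origin: centre of underside; +x from its front (hasp, near robot) to its hinge side. Black foam bed (top 13 mm up) with three pockets at y = -70, 0, +70 mm, 63 wide; at most one tin in each, standing on the 6 mm floor, with 30 mm free before and behind it (along x) for fingers, 20 mm between neighbours.
- bolt (a joint): Travel of the steel bolt in m: 0 = home, its bar lying across the front of the hasp and blocking it; 0.040 = fully drawn, towards the case's +y. The hasp is free from about 0.030. Stays where left (friction about 1.5 N). If the hasp is off, a bolt pushed home stops the hasp from closing.
- bolt_knob (a point): Centre of the bolt's upright knob, 12 (x) x 14 (y) mm, 36 mm high (from 18 mm below this point to 14 mm above it), 24 mm before the case's front; at the case's height 76 mm, y = +56 mm when home.
- hasp (a joint): Angle of the hasp in rad: 0 = upright over the lid's catch (closed), grows as its top swings out and down towards the case's -x, to 1.2. It clears the lid from about 0.5; well off means 0.7 or more. Blocked within about 0.1 of shut while the bolt is home. Stays where left (light friction).
- hasp_lip (a point): Middle of the hasp's outward lip, a steel tongue 22 mm wide (y), 6 thick, sticking out 26 mm forward from the hasp's top, to be held across its width (it can turn between the fingers); frame turns with the hasp. From the hasp's hinge it lies 26 mm forward and 46 mm up when closed.
- hasp_hinge (a point): Point on the hasp's hinge axis (parallel to the case's y), 4 mm before the front wall, 36 mm above the bench.
- lid (a joint): Angle of the lid in rad: 0 = shut, 1.75 = fully open at its stop, leaning back. It falls shut below about 1.25 (balance point) and falls open to the stop beyond it. Mass 0.25 kg, lightly damped. Held shut (to about 0.03 rad) by the closed hasp.
- lid_pull (a point): Grasp point on the lid's pull, an upright black tongue 20 mm wide (y), 10 thick (x), standing 37 mm off the lid's top near its front edge; the point is 13 mm below its end, 24 mm off the lid. From the lid's hinge it lies 108 mm forward and 54 mm up when shut; its frame turns with the lid. Held across its width, it can turn between the fingers as the lid swings.
- lid_hinge (a point): Point on the lid's hinge axis (parallel to the case's y) at the middle of the far upper rim of the base, 46 mm above the bench.
- tray: The shallow white tray, fixed, 150 (x) x 236 (y) mm, rim 12 mm high, walls and floor 4 mm; origin at the centre of its underside, y along its length. It stands to the left or right of the case, turned by up to 0.2 rad. Extra tabs stick out at its two short ends.
- beaker: Bystander: empty beaker 55 x 55 x 62 mm, loose; origin at the centre of its underside. Leave alone.
- dropper: Bystander: brown dropper bottle 33 x 33 x 104 mm, loose; origin at the centre of its underside. Leave alone.
- cap: Bystander: round screw cap, 52 mm across, 20 mm high, loose; origin at the centre of its underside. Leave alone.
- stopper: Bystander: rubber stopper 24 x 24 x 24 mm, loose; origin at the centre of its underside. Leave alone.
- tin0_center (a point): Centre (half-way up) of a round aluminium sample tin with a slip lid, 50 mm across, 34 mm high, about 90 g, standing on its base; z axis up through its lid; may be absent (None). It can be held across its sides, fingers on its upper 25 mm clear the foam bed.
- tin0: The same tin; origin at the centre of its underside.
- tin1_center (a point): Centre (half-way up) of a round aluminium sample tin with a slip lid, 50 mm across, 34 mm high, about 90 g, standing on its base; z axis up through its lid; may be absent (None). It can be held across its sides, fingers on its upper 25 mm clear the foam bed.
- tin1: The same tin; origin at the centre of its underside.
- tin2_center (a point): Centre (half-way up) of a round aluminium sample tin with a slip lid, 50 mm across, 34 mm high, about 90 g, standing on its base; z axis up through its lid; may be absent (None). It can be held across its sides, fingers on its upper 25 mm clear the foam bed.
- tin2: The same tin; origin at the centre of its underside.

How it is judged:
On the way, in this order (a step that is already met when the one before it is completed fails the run):
1. the bolt is drawn (value of joint bolt above 0.03 m), for 0.2 s.
2. the hasp is off the lid (value of joint hasp above 0.65 rad), for 0.2 s.
3. the lid stays open by itself, fingers off it (value of joint lid above 1.6 rad and contact force between the fingers and case below 0.1 N), for 0.4 s.
4. every tin stands upright in the tray, let go, with the lid still open (value of joint lid above 1.5 rad and x of tin0_center in the frame of tray between -0.055 and 0.055 m and y of tin0_center in the frame of tray between -0.1 and 0.1 m and z of tin0_center in the frame of tray between 0.015 and 0.028 m and angle between each of tin0_center, tin1_center, tin2_center's own z axis and vertical below 0.15 rad and x of tin1_center in the frame of tray between -0.055 and 0.055 m and y of tin1_center in the frame of tray between -0.1 and 0.1 m and z of tin1_center in the frame of tray between 0.015 and 0.028 m and x of tin2_center in the frame of tray between -0.055 and 0.055 m and y of tin2_center in the frame of tray between -0.1 and 0.1 m and z of tin2_center in the frame of tray between 0.015 and 0.028 m and contact force between the fingers and tin0 below 0.1 N and contact force between the fingers and tin1 below 0.1 N and contact force between the fingers and tin2 below 0.1 N), for 0.3 s.
5. the lid is shut (value of joint lid below 0.06 rad), for 0.2 s.
6. the hasp is over the catch again (value of joint lid below 0.06 rad and value of joint hasp below 0.12 rad), for 0.2 s.
At the end, for the whole second after the job is handed in: Bolt within 8 mm of home, hasp within 0.15 rad of closed, lid within 0.06 rad of shut; every tin that was in the case stands upright (within 0.15 rad) on the floor of the tray, let go and at rest (value of joint bolt below 0.008 m and value of joint hasp below 0.15 rad and value of joint lid below 0.06 rad and x of tin0_center in the frame of tray between -0.055 and 0.055 m and y of tin0_center in the frame of tray between -0.1 and 0.1 m and z of tin0_center in the frame of tray between 0.015 and 0.028 m and angle between each of tin0_center, tin1_center, tin2_center's own z axis and vertical below 0.15 rad and x of tin1_center in the frame of tray between -0.055 and 0.055 m and y of tin1_center in the frame of tray between -0.1 and 0.1 m and z of tin1_center in the frame of tray between 0.015 and 0.028 m and x of tin2_center in the frame of tray between -0.055 and 0.055 m and y of tin2_center in the frame of tray between -0.1 and 0.1 m and z of tin2_center in the frame of tray between 0.015 and 0.028 m and contact force between the fingers and tin0 below 0.1 N and contact force between the fingers and tin1 below 0.1 N and contact force between the fingers and tin2 below 0.1 N and linear speed of each of tin0, tin1, tin2 below 0.03 m/s); the robot touches nothing.
It fails at once if a bystander (beaker, dropper bottle, cap, stopper) is shifted by more than 4 cm or knocked over (distance of any of beaker, dropper, cap, stopper from where it was at the start of the episode above 0.04 m or angle between any of beaker, dropper, cap, stopper's own z axis and vertical above 0.6 rad).
Of tin0, tin1, tin2 only 2 to 3 are there at a start; the rules pass over those that are not, and their reading is None.
At some moment in a run one of tin0, tin1, tin2 may be knocked a few centimetres aside while the robot is not near it.
It also fails if it takes over 208 s, if anything falls off the work surface, if the arm or the gripper's body presses on something with over 40 N, if the wrist force passes 120 N, or if a joint passes its speed limit or range.

## Working session

There is one attempt and no reset: what is moved stays moved. The work goes in short steps, Python scripts to look and compute and a tool call to move; the robot and the scene stay as the last step left them, time stands still between calls to the robot, and variables do not carry over. Pictures are saved under pics/ and viewed, and the job is handed in when it is done.

Besides the shell and the picture viewer there is one more tool, called after ">>>" as name(argument=value, ...) on one line, values as JSON. send_rows: Moves the arm, as the interface text tells. Its arguments: {"type":"object","properties":{"steps":{"type":"array"},"grip_force":{"type":"number"}},"required":["steps"]}

```bash
ls -la; mkdir -p pics
python3 - <<'E'
from station import bot
import cv2
print(bot.read_state())
for n in ["scene","side","wrist"]:
    im=bot.camera(n); cv2.imwrite(f"pics/{n}0.png",im[:,:,::-1])
    print(n,bot.camera_info(n))
E
```

```text
total 12
drwxr-xr-x  3 agent agent 4096 Dec  6 22:14 .
drwxr-xr-x 23 root  root  4096 Dec  6 22:14 ..
drwxr-xr-x  2 agent agent 4096 Dec  6 22:14 pics
{'time_s': 0.0, 'joint_pos': array([-1.43428421e+00,  3.81209560e-01,  1.29823177e+00, -2.11295788e-05,
        1.46359984e+00, -2.15335520e-01]), 'joint_vel': array([ 6.91649364e-04,  2.29440441e-04, -6.24617355e-04,  9.17765815e-05,
        3.65905248e-04, -5.06747573e-04]), 'joint_efforts': array([-1.07833798e-04, -4.48459697e+01, -2.31277478e+01, -2.53813305e-04,
        4.75291235e-03, -3.49381742e-05]), 'ee_pos': array([ 0.18948305, -0.5160291 ,  0.23071427]), 'tcp_rot': array([ 0.58016291, -0.57942076,  0.40512602, -0.40441995]), 'force': array([ 0.21740521,  0.18823617, -0.51811496]), 'torque': array([-0.01272005,  0.0391105 , -0.00664684]), 'opening': 0.08554568577929629}
scene {'fx': 480.15998093127286, 'fy': 480.15998093127286, 'cx': 314.94655269083813, 'cy': 240.9617889167333, 'R': array([[-0.50716234, -0.86163603,  0.01922808],
       [-0.56702059,  0.31678267, -0.76035281],
       [ 0.64905625, -0.39652503, -0.64922561]]), 't': array([0.25868126, 0.35231064, 1.03027148])}
side {'fx': 523.3590259220532, 'fy': 523.3590259220532, 'cx': 320.4066549593688, 'cy': 236.86239732687568, 'R': array([[-0.89691312, -0.44212824,  0.00833519],
       [-0.1783956 ,  0.34452231, -0.92167206],
       [ 0.40462558, -0.82814672, -0.38788032]]), 't': array([0.43906085, 0.17779947, 0.97209487])}
wrist {'fx': 337.57416754810095, 'fy': 337.57416754810095, 'cx': 317.1644725872147, 'cy': 240.4040373690669, 'T_tool_cam': array([[ 9.99999502e-01, -9.41541253e-04, -3.31270624e-04,
         7.55654801e-04],
       [ 1.07750946e-05, -3.21692329e-01,  9.46844256e-01,
        -1.42157213e-01],
       [-9.98060146e-04, -9.46843788e-01, -3.21692159e-01,
         8.33956139e-02],
       [ 0.00000000e+00,  0.00000000e+00,  0.00000000e+00,
         1.00000000e+00]])}
```

View pics/scene0.png

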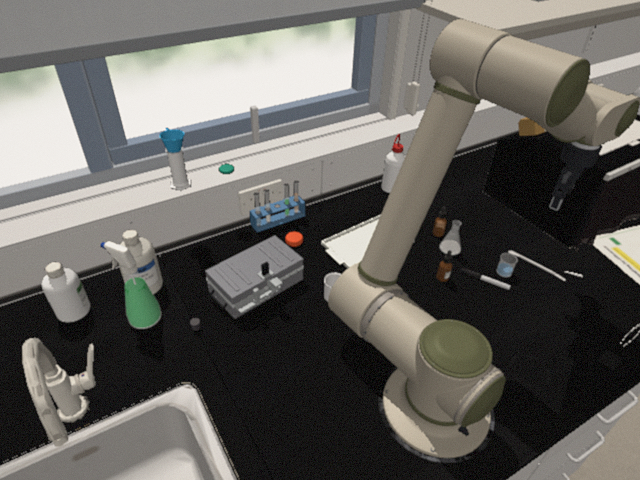

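View pics/side0.png

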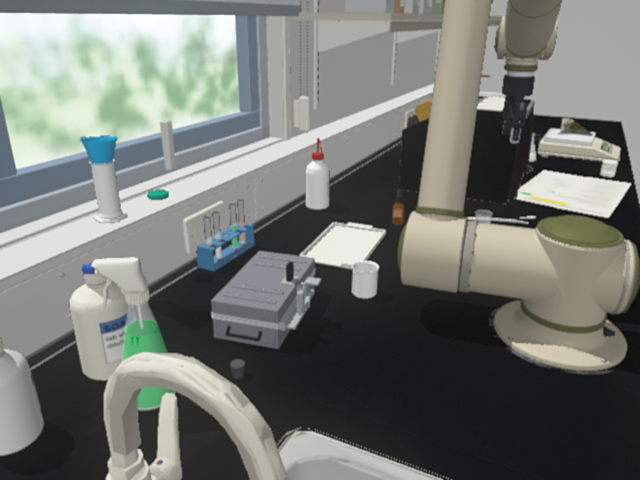

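View pics/wrist0.png

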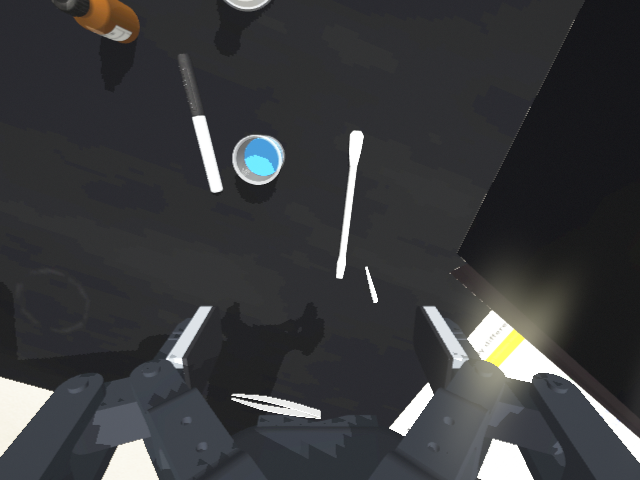

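```bash
cat > h.py <<'E'
import numpy as np, cv2
from station import bot
from scipy.spatial.transform import Rotation as Rn
def RQ(q): return Rn.from_quat([q[1],q[2],q[3],q[0]]).as_matrix()
def cam(name,st=None):
    c=bot.camera_info(name); K=np.array([[c['fx'],0,c['cx']],[0,c['fy'],c['cy']],[0,0,1]])
    if 'R' in c: return K,np.array(c['R']),np.array(c['t'])
    T=np.array(c['T_tool_cam']); Rt=RQ(st['tcp_rot']); W=np.eye(4);W[:3,:3]=Rt;W[:3,3]=st['ee_pos']
    M=np.linalg.inv(W@T); return K,M[:3,:3],M[:3,3]
def proj(C,X):
    K,R,t=C; p=(K@(R@np.atleast_2d(X).T+t[:,None])).T; return p[:,:2]/p[:,2:]
def plane(C,uv,z):
    K,R,t=C; o=-R.T@t; d=R.T@np.linalg.inv(K)@np.array([uv[0],uv[1],1.]); s=(z-o[2])/d[2]; return o+s*d
def ray(C,uv):
    K,R,t=C; d=R.T@np.linalg.inv(K)@np.array([uv[0],uv[1],1.]); return -R.T@t,d/np.linalg.norm(d)
def tri(l):
    A=np.zeros((3,3));b=np.zeros(3);rs=[]
    for C,uv in l:
        o,d=ray(C,uv);P=np.eye(3)-np.outer(d,d);A+=P;b+=P@o
    x=np.linalg.solve(A,b);return x
def shot(name,fn,crop=None,scale=1):
    st=bot.read_state(); im=bot.camera(name)[:,:,::-1].copy(); cv2.imwrite(f'pics/raw_{fn}.png',im)
    if crop: x0,y0,x1,y1=crop; im=im[y0:y1,x0:x1]
    if scale!=1: im=cv2.resize(im,None,fx=scale,fy=scale,interpolation=cv2.INTER_CUBIC)
    cv2.imwrite(f'pics/{fn}.png',im); np.save(f'pics/{fn}_st.npy',np.r_[st['ee_pos'],st['tcp_rot']])
    return im,st
def lst(fn):
    a=np.load(f'pics/{fn}_st.npy'); return dict(ee_pos=a[:3],tcp_rot=a[3:])
E
python3 - <<'E'
from h import *
a=cv2.imread('pics/scene0.png')[220:350,180:380]; cv2.imwrite('pics/s0c.png',cv2.resize(a,None,fx=4,fy=4,interpolation=cv2.INTER_CUBIC))
a=cv2.imread('pics/side0.png')[210:390,190:400]; cv2.imwrite('pics/d0c.png',cv2.resize(a,None,fx=3.3,fy=3.3,interpolation=cv2.INTER_CUBIC))
C=cam('scene')
print(plane(C,(226,313),0),plane(C,(302,272),.0))
E
```

```text
[ 4.61687597e-01  2.89696462e-01 -1.11022302e-16] [0.49696081 0.04942836 0.        ]
```

View pics/s0c.png

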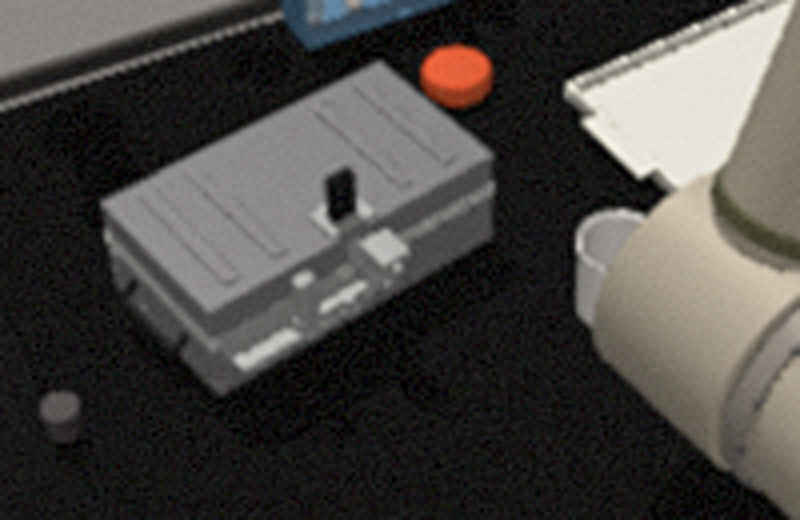

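View pics/d0c.png

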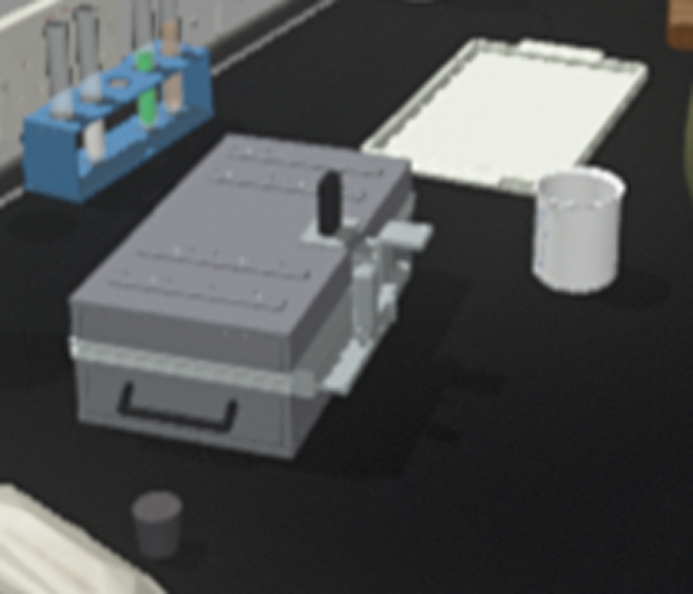

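Run:
```python
from h import *
S=cam('scene');D=cam('side')
sc=np.array([(380,63),(493,157),(103,205),(210,318)])/4+[180,220]
sd=np.array([(228,135),(410,160),(72,298),(290,335)])/3.3+[190,210]
m=[(.062,-.111),(-.062,-.111),(.062,.111),(-.062,.111)]
P=[]
for i in range(4):
    print(plane(S,sc[i],.076),plane(D,sd[i],.076),tri([(S,sc[i]),(D,sd[i])]))
    P.append((plane(S,sc[i],.076)+plane(D,sd[i],.076))[:2]/2)
P=np.array(P);m=np.array(m)
c=P.mean(0);
H=m.T@(P-c);th=np.arctan2(H[0,1]-H[1,0],H[0,0]+H[1,1])
print(c,th); R=np.array([[np.cos(th),-np.sin(th)],[np.sin(th),np.cos(th)]])
print((P-c)@R-m)
def w(x,y,z): return np.r_[c+R@[x,y],z]
for n,p in dict(knob=(-.086,.056,.076),hhinge=(-.066,0,.036),lip=(-.092,0,.082),pull=(-.046,0,.1),lh=(.062,0,.046)).items():
    X=w(*p);print(n,X,proj(S,X),proj(D,X))
```

```text
[0.59106713 0.08260411 0.076     ] [0.5953044 0.0823767 0.076    ] [0.59487123 0.08139274 0.07447672]
[0.46906423 0.06147438 0.076     ] [0.47370802 0.06235979 0.076     ] [0.47394639 0.05941768 0.07329612]
[0.55105672 0.29952027 0.076     ] [0.55580058 0.2987648  0.076     ] [0.55430016 0.29909868 0.07514636]
[0.42822485 0.2787065  0.076     ] [0.43316769 0.27878482 0.076     ] [0.43243514 0.27777959 0.07404681]
[0.5121742  0.18057392] 0.17931488142007213
[[ 2.18898336e-04  4.02876026e-05]
 [ 7.02820420e-04  1.52047046e-03]
 [-2.59661497e-04 -1.69046151e-03]
 [-6.62057259e-04  1.29703442e-04]]
knob [0.41756521 0.22033745 0.076     ] [[256.61352785 293.55285642]] [[302.24442436 298.35838424]]
hhinge [0.44723244 0.16880246 0.036     ] [[270.88509256 289.67924369]] [[301.3430037  301.27606077]]
lip [0.42164932 0.16416522 0.082     ] [[276.45750315 282.62805786]] [[314.49073226 281.71839875]]
pull [0.46691176 0.17236957 0.1       ] [[265.04576141 267.42164713]] [[290.96856663 269.84199657]]
lh [0.5731801  0.19163196 0.046     ] [[242.26343038 260.60423023]] [[239.22714517 287.37661449]]
```

```bash
cat >> h.py <<'E'
CC=np.array([0.5122,0.1806]); CTH=0.1793
def cw(x,y,z=None):
    c,s=np.cos(CTH),np.sin(CTH); p=CC+np.array([c*x-s*y,s*x+c*y]); return p if z is None else np.r_[p,z]
def yawR(a):  # tool x axis at world angle a, tool y down
    x=np.array([np.cos(a),np.sin(a),0]);y=np.array([0,0,-1.]);return np.c_[x,y,np.cross(x,y)]
def plan(pos,a=None,n=None,q=None,maxs=4.0,maxt=.13):
    """rows from present measured pose to target"""
    st=bot.read_state();R0=RQ(st['tcp_rot']);p0=np.array(st['ee_pos'])
    R1=R0 if a is None else yawR(a)
    rv=Rn.from_matrix(R0.T@R1).as_rotvec(); d=np.array(pos)-p0
    k=n or max(1,int(np.ceil(max(np.linalg.norm(d)*100/maxs,np.linalg.norm(rv)/maxt))))
    print('rows',k,'from',p0.round(4),'dworld cm',(d*100).round(2),'rotvec',rv.round(3),'first-frame shift cm',(R0.T@d*100).round(2))
    R=R0.copy();st_=Rn.from_rotvec(rv/k).as_matrix()
    for i in range(k):
        s=R.T@d*100/k; print('[%.2f,%.2f,%.2f,%.3f,%.3f,%.3f,G],'%(*s,*(rv/k))); R=R@st_
E
python3 - <<'E'
from h import *
st=bot.read_state();print(RQ(st['tcp_rot']).round(3))
S=cam('scene');D=cam('side')
g=np.array([(645,70),(475,40),(368,148)])/3.3+[190,210]
for u in g: print('tray',plane(D,u,.012))
for n,uv in dict(beak=(365,295),brown=(398,222)).items(): print(n,plane(D,uv,0))
for n,uv in dict(cap=(294,244),stop=(195.5,329),brownA=(439,234),brownB=(444,280),flask=(450,252)).items(): print(n,plane(S,uv,0))
print(proj(S,[[.4,-.2,0],[.5,-.2,0],[.4,-.1,0],[.5,0,0]]))
E
```

```text
[[ 0.345 -0.     0.939]
 [-0.939  0.001  0.345]
 [-0.001 -1.     0.   ]]
tray [ 0.44342386 -0.29803865  0.012     ]
tray [ 0.59340106 -0.29543172  0.012     ]
tray [ 0.57123295 -0.06338883  0.012     ]
beak [0.3706269  0.02969718 0.        ]
brown [ 0.44461818 -0.40870486  0.        ]
cap [0.61213656 0.01195274 0.        ]
stop [0.45057222 0.37407195 0.        ]
brownA [ 0.43661501 -0.39798784  0.        ]
brownB [ 0.27824702 -0.27531894  0.        ]
flask [ 0.35743236 -0.37011987  0.        ]
[[394.95347203 262.75552554]
 [374.35190316 242.78446105]
 [366.22199124 274.84597322]
 [316.75409627 265.3455977 ]]
```

Run:
```python
from h import *
plan([.48,-.16,.26],.30,n=11)
```

```text
rows 11 from [ 0.1895 -0.5161  0.2309] dworld cm [29.05 35.61  2.91] rotvec [-1.000e-03 -1.519e+00 -1.000e-03] first-frame shift cm [-23.42  -2.88  39.54]
[-2.13,-0.26,3.59,-0.000,-0.138,-0.000,G],
[-1.61,-0.26,3.85,-0.000,-0.138,-0.000,G],
[-1.07,-0.26,4.04,-0.000,-0.138,-0.000,G],
[-0.50,-0.26,4.15,-0.000,-0.138,-0.000,G],
[0.07,-0.26,4.18,-0.000,-0.138,-0.000,G],
[0.65,-0.26,4.13,-0.000,-0.138,-0.000,G],
[1.21,-0.26,4.00,-0.000,-0.138,-0.000,G],
[1.75,-0.26,3.79,-0.000,-0.138,-0.000,G],
[2.25,-0.26,3.52,-0.000,-0.138,-0.000,G],
[2.72,-0.26,3.17,-0.000,-0.138,-0.000,G],
[3.13,-0.26,2.77,-0.000,-0.138,-0.000,G],
```

>>> send_rows(steps=[[[-2.1,-0.3,3.6,0,-0.14,0,100],[-1.6,-0.3,3.85,0,-0.14,0,100],[-1.1,-0.3,4.0,0,-0.14,0,100],[-0.5,-0.3,4.1,0,-0.14,0,100],[0.1,-0.3,4.2,0,-0.14,0,100],[0.65,-0.3,4.1,0,-0.14,0,100],[1.2,-0.3,4.0,0,-0.14,0,100],[1.75,-0.3,3.8,0,-0.14,0,100],[2.3,-0.3,3.5,0,-0.14,0,100],[2.7,-0.3,3.2,0,-0.14,0,100]]])

```text
time_s: 1.15
ee_pos: [0.4514, -0.1895, 0.2613]
tcp_rot: [0.704, -0.704, -0.066, 0.066]
force: [1.0, -0.5, -0.1]
opening: 0.0855
```

Run:
```python
from h import *
im,st=shot('wrist','w1'); print(st['time_s'],st['ee_pos'],st['joint_pos'].round(3))
```

```text
1.15 [ 0.45136485 -0.18953883  0.26134989] [-0.64   0.252  1.4   -0.     1.489 -0.827]
```

View pics/w1.png

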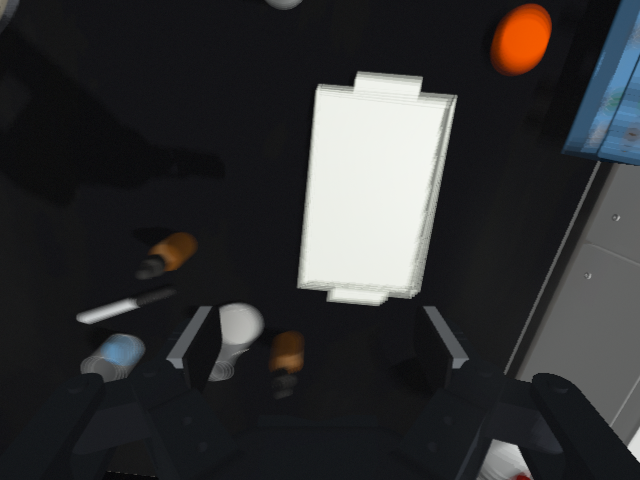

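Run:
```python
from h import *
bot.camera('scene')
im,st=shot('wrist','w2'); print(st['time_s'],st['ee_pos'],st['joint_pos'].round(3),np.abs(st['joint_vel']).max())
C=cam('wrist',st)
hsv=cv2.cvtColor(im,cv2.COLOR_BGR2HSV)
m=((hsv[:,:,2]>150)&(hsv[:,:,1]<60)).astype(np.uint8)
m[300:]*=1
n,l,s,c=cv2.connectedComponentsWithStats(m)
i=[k for k in range(1,n) if l[200,370]==k][0]
mm=(l==i).astype(np.uint8)
mo=cv2.morphologyEx(mm,cv2.MORPH_OPEN,np.ones((85,85),np.uint8))
for M in (mm,mo):
    ct=max(cv2.findContours(M,0,2)[0],key=cv2.contourArea)
    P=np.array([plane(C,p[0],.012)[:2] for p in ct],np.float32)
    r=cv2.minAreaRect(P); print(r,cv2.boxPoints(r).round(4).tolist())
```

```text
1.25 [ 0.45249435 -0.18771346  0.26152331] [-6.360e-01  2.520e-01  1.400e+00  1.000e-03  1.489e+00 -8.260e-01] 0.08519371012463457
((0.5112649202346802, -0.1845514476299286), (0.1494515836238861, 0.26505908370018005), 4.611486434936523) [[0.4260999858379364, -0.05849999934434891], [0.4474000036716461, -0.32269999384880066], [0.5964000225067139, -0.31060001254081726], [0.5751000046730042, -0.04639999940991402]]
((0.507848858833313, -0.1770455241203308), (0.14248548448085785, 0.22618137300014496), 10.105305671691895) [[0.4178999960422516, -0.07819999754428864], [0.4575999975204468, -0.30090001225471497], [0.5978000164031982, -0.2759000062942505], [0.5580999851226807, -0.053199999034404755]]
```

View pics/w2.png

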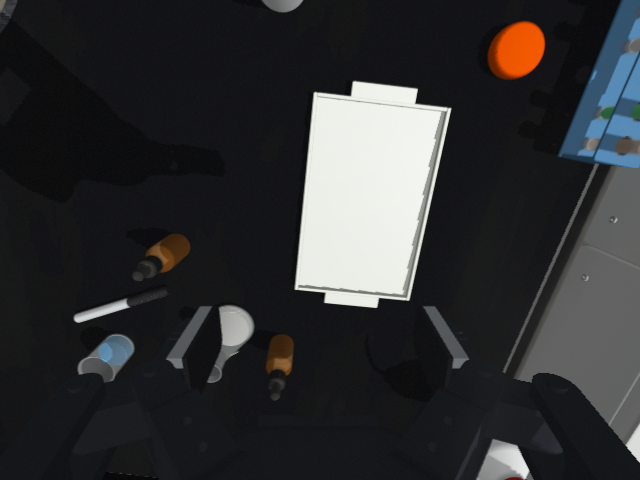

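Run:
```python
from h import *
C=cam('wrist',lst('w2'))
P=np.array([plane(C,u,.012)[:2] for u in [(315,93),(450,107),(410,300),(295,290)]])
print(P.round(4),P.mean(0),[np.linalg.norm(P[i]-P[(i+1)%4]).round(4) for i in range(4)])
ey=(P[0]+P[1]-P[2]-P[3]);ex=P[1]-P[0]+P[2]-P[3];print(np.arctan2(-ey[0],ey[1]),np.arctan2(ex[1],ex[0]))
print('bottles',plane(C,(185,240),.0),plane(C,(282,345),.0),'beak',plane(C,(285,0),.03),'cap',plane(C,(516,50),.02))
plan([.40,.10,.26],1.75)
```

```text
[[ 0.4291 -0.0745]
 [ 0.575  -0.0608]
 [ 0.5967 -0.295 ]
 [ 0.4472 -0.3089]] [ 0.51200178 -0.18479629] [np.float64(0.1465), np.float64(0.2351), np.float64(0.1501), np.float64(0.235)]
0.0847102253756163 0.0931796828954292
bottles [ 0.29940169 -0.27202132  0.        ] [ 0.4438631  -0.40341149  0.        ] beak [ 0.38682341 -0.00216295  0.03      ] cap [0.6208228  0.00195384 0.02      ]
rows 13 from [ 0.4514 -0.1894  0.2612] dworld cm [-5.14 28.94 -0.12] rotvec [-0.    -1.565  0.   ] first-frame shift cm [ 0.27  0.13 29.4 ]
[0.02,0.01,2.26,-0.000,-0.120,0.000,G],
[0.29,0.01,2.24,-0.000,-0.120,0.000,G],
[0.56,0.01,2.19,-0.000,-0.120,0.000,G],
[0.82,0.01,2.11,-0.000,-0.120,0.000,G],
[1.07,0.01,1.99,-0.000,-0.120,0.000,G],
[1.30,0.01,1.85,-0.000,-0.120,0.000,G],
[1.51,0.01,1.68,-0.000,-0.120,0.000,G],
[1.70,0.01,1.49,-0.000,-0.120,0.000,G],
[1.87,0.01,1.27,-0.000,-0.120,0.000,G],
[2.01,0.01,1.04,-0.000,-0.120,0.000,G],
[2.12,0.01,0.79,-0.000,-0.120,0.000,G],
[2.20,0.01,0.53,-0.000,-0.120,0.000,G],
[2.25,0.01,0.26,-0.000,-0.120,0.000,G],
```

Run:
```python
from h import *
plan([.41,.18,.23],1.75,n=11)
```

```text
rows 11 from [ 0.4514 -0.1894  0.2612] dworld cm [-4.14 36.94 -3.12] rotvec [-0.    -1.565  0.   ] first-frame shift cm [ 2.72  3.13 37.08]
[0.25,0.28,3.37,-0.000,-0.142,0.000,G],
[0.72,0.28,3.30,-0.000,-0.142,0.000,G],
[1.18,0.28,3.17,-0.000,-0.142,0.000,G],
[1.62,0.28,2.97,-0.000,-0.142,0.000,G],
[2.02,0.28,2.71,-0.000,-0.142,0.000,G],
[2.39,0.28,2.39,-0.000,-0.142,0.000,G],
[2.70,0.28,2.03,-0.000,-0.142,0.000,G],
[2.96,0.28,1.62,-0.000,-0.142,0.000,G],
[3.16,0.28,1.19,-0.000,-0.142,0.000,G],
[3.30,0.28,0.73,-0.000,-0.142,0.000,G],
[3.37,0.28,0.25,-0.000,-0.142,0.000,G],
```

>>> send_rows(steps=[[[0.25,0.3,3.4,0,-0.14,0,100],[0.7,0.3,3.3,0,-0.14,0,100],[1.2,0.3,3.2,0,-0.14,0,60],[1.6,0.3,3.0,0,-0.14,0,45],[2.0,0.3,2.7,0,-0.14,0,45],[2.4,0.3,2.4,0,-0.14,0,45],[2.7,0.3,2.0,0,-0.14,0,45],[3.0,0.3,1.6,0,-0.14,0,45],[3.2,0.3,1.2,0,-0.14,0,45],[3.3,0.3,0.7,0,-0.14,0,45]]])

```text
time_s: 2.3
ee_pos: [0.4176, 0.1466, 0.2311]
tcp_rot: [0.497, -0.497, -0.503, 0.503]
force: [0.7, 0.2, 0.0]
opening: 0.0386
```

>>> send_rows(steps=[[[3.3,0.3,0.25,0,-0.15,0,45],[0,0,0,0,0,0,45],[0,0,0,0,0,0,45]]])

```text
time_s: 2.6
ee_pos: [0.415, 0.1787, 0.2281]
tcp_rot: [0.459, -0.459, -0.538, 0.538]
force: [0.5, -0.3, 0.0]
opening: 0.0382
```

Run:
```python
from h import *
im,st=shot('wrist','w3'); print(st['time_s'],st['ee_pos'],st['joint_pos'].round(3),np.abs(st['joint_vel']).max(),st['opening'],st['force'])
C=cam('wrist',st)
for n,p in dict(knob=(-.086,.056,.09),hhinge=(-.066,0,.036),lip=(-.092,0,.085),pull=(-.046,0,.113)).items(): print(n,proj(C,cw(*p)).round(1))
for a in (-1,1):
  for b in (-1,1): print(a,b,proj(C,cw(a*.062,b*.111,.076)).round(1))
```

```text
2.6 [0.41502893 0.17865029 0.22808514] [ 0.144  0.211  1.557 -0.     1.374 -1.585] 0.0276995107862597 0.038197192595814895 [ 0.47164986 -0.31629838  0.02050894]
knob [[364.8 236.3]]
hhinge [[303.8 239.8]]
lip [[300.7 229.5]]
pull [[301.2 291. ]]
-1 -1 [[184.1 259.9]]
-1 1 [[421.3 255. ]]
1 -1 [[201.4 369.1]]
1 1 [[412.3 365.3]]
```

View pics/w3.png

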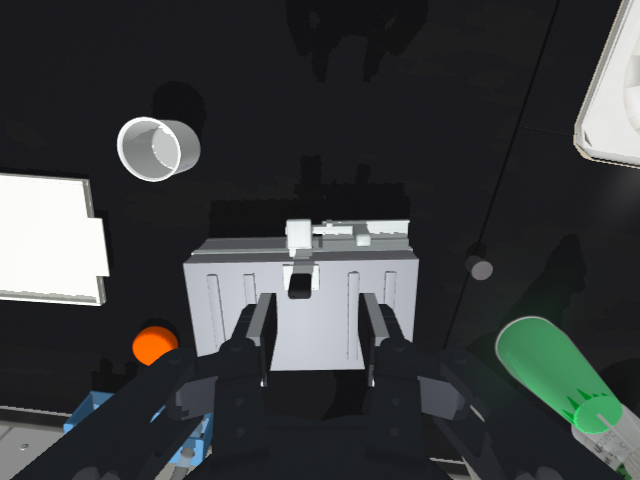

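```bash
sed -i 's/^CC=.*/CC=np.array([0.5138,0.1798]); CTH=0.1793/' h.py
python3 - <<'E'
from h import *
plan(cw(-.086,.056,.12),1.75,n=4)
print(cw(-.086,.056),cw(-.086,.096))
E
```

```text
rows 4 from [0.4152 0.1782 0.2282] dworld cm [  0.4    4.13 -10.82] rotvec [-0.    -0.022 -0.   ] first-frame shift cm [ 4.02 10.82 -1.05]
[1.01,2.70,-0.26,-0.000,-0.006,-0.000,G],
[1.00,2.71,-0.27,-0.000,-0.006,-0.000,G],
[1.00,2.71,-0.27,-0.000,-0.006,-0.000,G],
[1.00,2.71,-0.28,-0.000,-0.006,-0.000,G],
[0.4191916  0.21956494] [0.41205797 0.25892369]
```

>>> send_rows(steps=[[[1.0,2.7,-0.3,0,-0.022,0,45],[1.0,2.7,-0.25,0,0,0,45],[1.0,2.7,-0.25,0,0,0,45],[1.0,2.7,-0.25,0,0,0,45],[0,2.0,0,0,0,0,45],[0,2.0,0,0,0,0,45],[0,1.0,0,0,0,0,45],[0,0,0,0,0,0,45]]])

```text
time_s: 3.45
ee_pos: [0.4183, 0.2194, 0.0696]
tcp_rot: [0.454, -0.453, -0.542, 0.543]
force: [-0.5, 0.3, 0.1]
opening: 0.0386
```

Run:
```python
from h import *
im,st=shot('wrist','w4'); print(st['time_s'],st['ee_pos'],st['opening'],st['force'])
plan(cw(-.086,.056,.068),1.75,n=1)
```

```text
3.45 [0.41826231 0.21940433 0.06960859] 0.03855377341846995 [-0.50446379  0.28298024  0.0918652 ]
rows 1 from [0.4187 0.2197 0.0705] dworld cm [ 0.05 -0.02 -0.25] rotvec [-0.     0.001 -0.   ] first-frame shift cm [-0.03  0.25 -0.05]
[-0.03,0.25,-0.05,-0.000,0.001,-0.000,G],
```

View pics/w4.png

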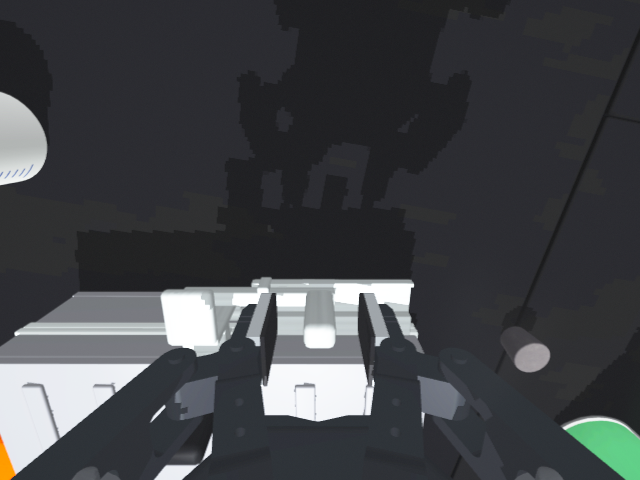

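>>> send_rows(steps=[[[0,0.2,0,0,0,0,0],[0,0,0,0,0,0,0],[0,0,0,0,0,0,0],[0,0,0,0,0,0,0],[1.0,0,0,0,0,0,0],[1.0,0,0,0,0,0,0],[1.0,0,0,0,0,0,0],[0.9,0,0,0,0,0,0],[0,0,0,0,0,0,0],[0,0,0,0,0,0,0]]], grip_force=20)

```text
time_s: 4.5
ee_pos: [0.4118, 0.2589, 0.069]
tcp_rot: [-0.452, 0.453, 0.544, -0.543]
force: [1.3, -3.9, 6.1]
opening: 0.0131
```

Run:
```python
from h import *
im,st=shot('wrist','w5'); print(st['time_s'],st['ee_pos'],st['opening'],st['force'])
plan(cw(-.086,.056+.04,.068),1.75,n=1)
```

```text
4.5 [0.41180556 0.25889976 0.06904788] 0.013143650926458033 [ 1.29095616 -3.88680368  6.06932021]
rows 1 from [0.4118 0.2589 0.069 ] dworld cm [ 0.03  0.   -0.1 ] rotvec [ 0.002  0.003 -0.   ] first-frame shift cm [-0.    0.1  -0.03]
[-0.00,0.10,-0.03,0.002,0.003,-0.000,G],
```

View pics/w5.png

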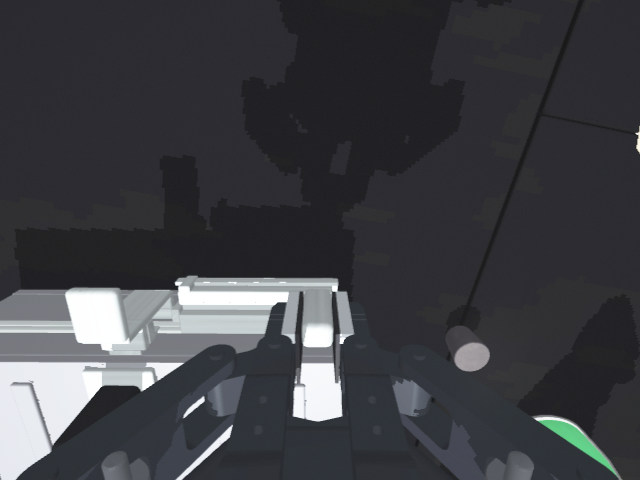

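>>> send_rows(steps=[[[0,0,0,0,0,0,45],[0,0,0,0,0,0,50],[0,0,0,0,0,0,50],[0,-2.5,0,0,0,0,50],[0,-3,0,0,0,0,50],[-3.2,0,0.1,0,0,0,50],[-3.2,0,0.2,0,0,0,50],[-3.2,0,0.3,0,0,0,50],[0,0,0,0,0,0,50]]])

```text
time_s: 5.45
ee_pos: [0.4229, 0.161, 0.1233]
tcp_rot: [0.453, -0.453, -0.542, 0.543]
force: [0.2, 0.1, -0.2]
opening: 0.0425
```

Run:
```python
from h import *
im,st=shot('wrist','w6'); print(st['time_s'],st['ee_pos'],st['opening'],st['force'])
plan(cw(-.092,0,.072),1.75,n=2)
```

```text
5.45 [0.42293118 0.16099279 0.12328065] 0.04250449977370601 [ 0.19856197  0.14754247 -0.15396599]
rows 2 from [0.4228 0.1623 0.1233] dworld cm [ 0.04  0.11 -5.13] rotvec [-0.  0.  0.] first-frame shift cm [ 0.1   5.13 -0.06]
[0.05,2.56,-0.03,-0.000,0.000,0.000,G],
[0.05,2.56,-0.03,-0.000,0.000,0.000,G],
```

View pics/w6.png

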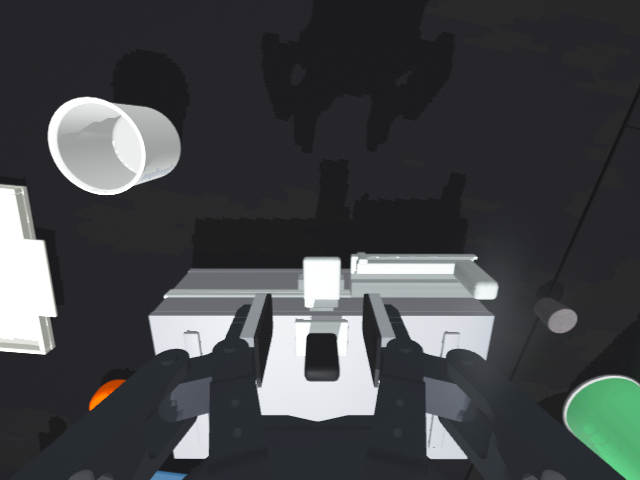

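>>> send_rows(steps=[[[0.1,2.6,0,0,0,0,50],[0,2.5,0,0,0,0,50],[0,0,0,0,0,0,0],[0,0,0,0,0,0,0],[0,0,0,0,0,0,0],[0,0,0,0,0,0,0]]])

```text
time_s: 6.1
ee_pos: [0.4221, 0.1637, 0.0721]
tcp_rot: [0.452, -0.452, -0.543, 0.545]
force: [3.6, -9.1, -17.1]
opening: 0.0212
```

>>> send_rows(steps=[[[0,0.35,0.55,0,0,0,0],[0,0.43,0.5,0,0,0,0],[0,0.5,0.45,0,0,0,0],[0,0.53,0.38,0,0,0,0],[0,0.58,0.3,0,0,0,0],[0,0.61,0.25,0,0,0,0],[0,0.65,0.15,0,0,0,0],[0,0.65,0.08,0,0,0,0],[0,0,0,0,0,0,0],[0,0,0,0,0,0,0]]])

```text
time_s: 7.1
ee_pos: [0.3964, 0.1589, 0.0304]
tcp_rot: [0.452, -0.453, -0.543, 0.544]
force: [-2.0, -12.7, 2.4]
opening: 0.0213
```

Run:
```python
from h import *
im,st=shot('wrist','w7'); print(st['time_s'],st['ee_pos'],st['opening'],st['force'])
```

```text
7.1 [0.39642763 0.15889468 0.03036105] 0.021279934842717767 [ -1.99069459 -12.66164981   2.44124232]
```

View pics/w7.png

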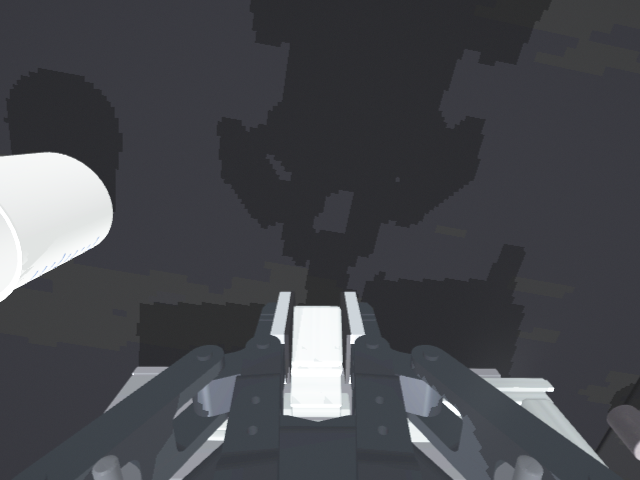

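>>> send_rows(steps=[[[0,0,0,0,0,0,50],[0,0,0,0,0,0,50],[0,0,0,0,0,0,50],[0,-3.5,0,0,0,0,50],[0,-4.0,0,0,0,0,50],[0,-4.0,-1.5,0,0,0,50],[0,0,-3.0,0,0,0,50],[0,0,-2.7,0,0,0,50],[0,0,0,0,0,0,50]]])

```text
time_s: 8.05
ee_pos: [0.4697, 0.1731, 0.1447]
tcp_rot: [-0.452, 0.453, 0.544, -0.543]
force: [0.1, -0.4, 0.1]
opening: 0.0427
```

Run:
```python
from h import *
im,st=shot('wrist','w8'); print(st['time_s'],st['ee_pos'],st['opening'],st['force'])
plan(cw(-.046,0,.086),1.75,n=2)
```

```text
8.05 [0.46970593 0.17305732 0.14473101] 0.04268255740157714 [ 0.13167097 -0.37709007  0.11150643]
rows 2 from [0.4678 0.1729 0.1442] dworld cm [ 0.08 -0.13 -5.82] rotvec [0.    0.003 0.   ] first-frame shift cm [-0.14  5.82 -0.05]
[-0.07,2.91,-0.03,0.000,0.002,0.000,G],
[-0.07,2.91,-0.03,0.000,0.002,0.000,G],
```

View pics/w8.png

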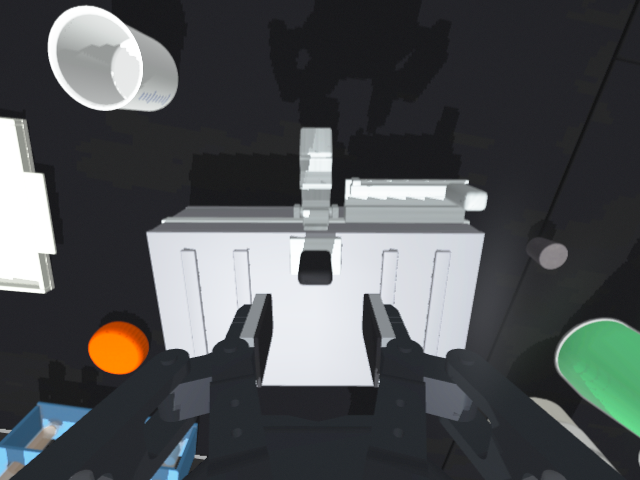

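>>> send_rows(steps=[[[-0.1,2.9,0,0,0,0,50],[0,2.9,0,0,0,0,50],[0,0,0,0,0,0,0],[0,0,0,0,0,0,0],[0,0,0,0,0,0,0],[0,0,0,0,0,0,0]]])

```text
time_s: 8.7
ee_pos: [0.4668, 0.1712, 0.0873]
tcp_rot: [0.452, -0.452, -0.543, 0.544]
force: [-2.1, -5.0, -2.3]
opening: 0.0195
```

>>> send_rows(steps=[[[0,-1.07,-0.6,0,0,0,0],[0,-0.97,-0.69,0,0,0,0],[0,-0.9,-0.8,0,0,0,0],[0,-0.84,-0.86,0,0,0,0],[0,-0.75,-0.95,0,0,0,0],[0,-0.63,-1.04,0,0,0,0],[0,-0.53,-1.08,0,0,0,0],[0,-0.42,-1.13,0,0,0,0]]])

```text
time_s: 9.5
ee_pos: [0.5377, 0.184, 0.149]
tcp_rot: [0.452, -0.453, -0.543, 0.544]
force: [-1.1, -5.6, -2.9]
opening: 0.0195
```

Run:
```python
from h import *
im,st=shot('side','d9',(180,180,400,345),3.6); print(st['time_s'],st['ee_pos'],st['opening'],st['force'],st['torque'])
```

```text
9.5 [0.53770454 0.18395842 0.14895163] 0.019534649973654197 [-1.05973489 -5.61135402 -2.9400505 ] [-0.82335667  0.37910807 -0.04614694]
```

View pics/d9.png

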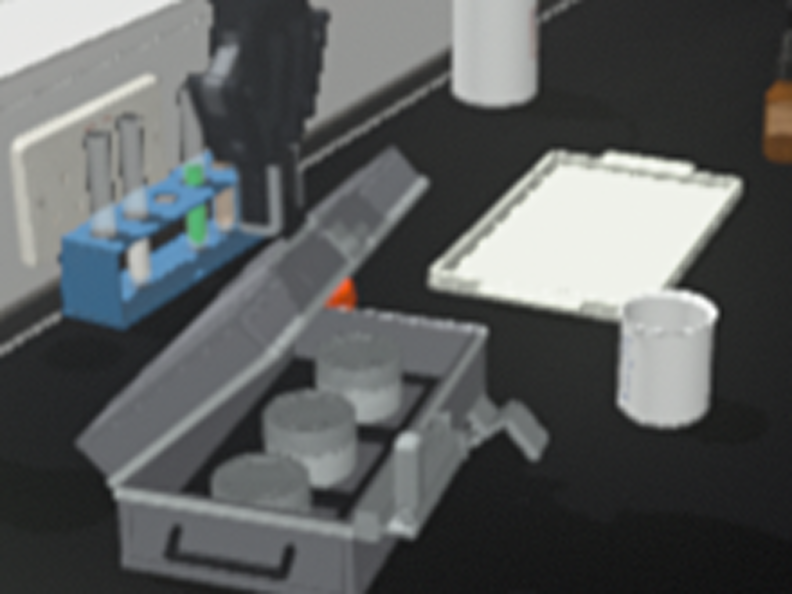

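>>> send_rows(steps=[[[0,-0.3,-1.17,0,0,0,0],[0,-0.2,-1.19,0,0,0,0],[0,-0.06,-1.2,0,0,0,0],[0,0.05,-1.21,0,0,0,0],[0,0.17,-1.2,0,0,0,0],[0,0.29,-1.17,0,0,0,0],[0,0.41,-1.13,0,0,0,0],[0,0,0,0,0,0,0],[0,0,0,0,0,0,60],[0,0,0,0,0,0,60]]])

```text
time_s: 10.55
ee_pos: [0.6188, 0.1999, 0.1447]
tcp_rot: [-0.452, 0.452, 0.544, -0.543]
force: [-0.3, -0.5, -0.5]
opening: 0.0478
```

>>> send_rows(steps=[[[0,0,0,0,0,0,60],[0,-3.5,0,0,0,0,60],[0,-4.5,0,0,0,0,70],[0,0,2.5,0,0,0,76]]])

```text
time_s: 10.95
ee_pos: [0.5977, 0.1955, 0.23]
tcp_rot: [-0.449, 0.455, 0.547, -0.54]
force: [0.1, 0.0, 0.7]
opening: 0.065
```

Run:
```python
from h import *
im,st=shot('side','d10',(180,150,400,345),3.4); print(st['time_s'],st['ee_pos'],st['opening'],st['force'],st['joint_pos'].round(2))
```

```text
10.95 [0.59765447 0.19554723 0.22999306] 0.06504833077988252 [0.07254615 0.01087255 0.69386295] [ 0.13  0.52  1.07  0.    1.54 -1.63]
```

View pics/d10.png

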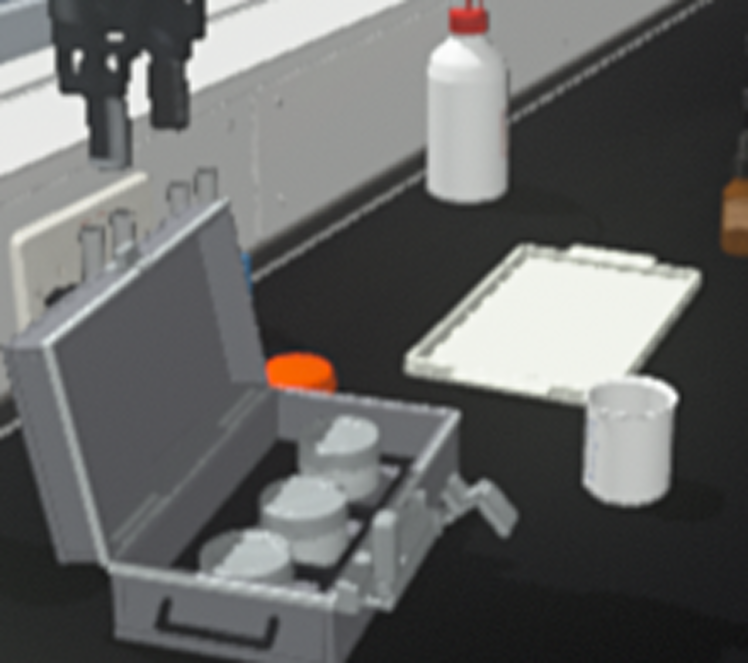

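Run:
```python
from h import *
plan(cw(-.01,.02,.22),.179,n=11)
```

```text
rows 11 from [0.5923 0.1952 0.2272] dworld cm [-9.19  0.25 -0.72] rotvec [0.004 1.575 0.004] first-frame shift cm [1.92 0.68 9.  ]
[0.17,0.06,0.82,0.000,0.143,0.000,G],
[0.06,0.06,0.83,0.000,0.143,0.000,G],
[-0.06,0.06,0.83,0.000,0.143,0.000,G],
[-0.18,0.06,0.82,0.000,0.143,0.000,G],
[-0.30,0.06,0.78,0.000,0.143,0.000,G],
[-0.41,0.06,0.73,0.000,0.143,0.000,G],
[-0.51,0.06,0.67,0.000,0.143,0.000,G],
[-0.60,0.06,0.59,0.000,0.143,0.000,G],
[-0.67,0.06,0.50,0.000,0.143,0.000,G],
[-0.74,0.06,0.40,0.000,0.143,0.000,G],
[-0.79,0.07,0.29,0.000,0.143,0.000,G],
```

>>> send_rows(steps=[[[0.2,0,2.0,0,0.14,0,76],[0,0,2.0,0,0.14,0,76],[-0.3,0,2.0,0,0.14,0,76],[-0.4,0,1.5,0,0.145,0,76],[-0.3,0,1.0,0,0.145,0,76],[-0.2,0,0.3,0,0.145,0,76],[-0.1,0,0.2,0,0.145,0,76],[0,0.1,0,0,0.145,0,76],[0,0.2,0,0,0.145,0,76],[0,0.2,0,0,0.145,0,76]]])

```text
time_s: 12.0
ee_pos: [0.502, 0.1925, 0.2186]
tcp_rot: [0.699, -0.698, -0.11, 0.11]
force: [0.1, -0.2, -0.0]
opening: 0.0653
```

>>> send_rows(steps=[[[0,0.2,0,0,0.145,0,76],[0,0,0,0,0,0,76],[0,0,0,0,0,0,76]]])

```text
time_s: 12.3
ee_pos: [0.5023, 0.1924, 0.2168]
tcp_rot: [0.704, -0.704, -0.062, 0.063]
force: [0.4, 0.1, 0.4]
opening: 0.0649
```

Run:
```python
from h import *
im,st=shot('wrist','w11'); print(st['time_s'],st['ee_pos'],st['opening'],st['force'],st['joint_pos'].round(2))
C=cam('wrist',st)
for y in (-.07,0,.07): print(proj(C,cw(0,y,.04)).round(1))
plan(cw(-.0,.07,.22),.179,n=1)
```

```text
12.3 [0.50225634 0.19244289 0.21678011] 0.06486262836852039 [0.42471879 0.08800706 0.41772597] [ 0.15  0.37  1.36  0.    1.41 -0.03]
[[325.7 293. ]]
[[326.  229.3]]
[[326.4 156.5]]
rows 1 from [0.5023 0.1924 0.2169] dworld cm [-0.1   5.63  0.31] rotvec [-0.    -0.002 -0.   ] first-frame shift cm [ 0.89 -0.31  5.56]
[0.89,-0.31,5.56,-0.000,-0.002,-0.000,G],
```

View pics/w11.png

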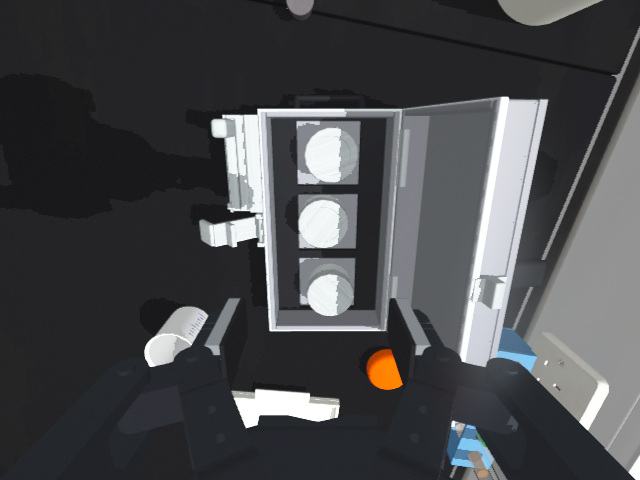

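Run:
```python
from h import *
im=cv2.imread('pics/raw_w11.png');C=cam('wrist',lst('w11'))
g=cv2.cvtColor(im,cv2.COLOR_BGR2GRAY)
e=cv2.GaussianBlur(g,(5,5),0)
cs=cv2.HoughCircles(e[90:330,270:390],cv2.HOUGH_GRADIENT,1,40,param1=80,param2=14,minRadius=20,maxRadius=32)
print(cs)
def tocase(p):
    d=p[:2]-CC;c,s=np.cos(CTH),np.sin(CTH);return np.array([c*d[0]+s*d[1],-s*d[0]+c*d[1]])
for u in [(331,154),(323,223),(330,295)]: print(u,plane(C,u,.04),tocase(plane(C,u,.04)).round(4))
if cs is not None:
  for x,y,r in cs[0]:
    p=plane(C,(x+270,y+90),.04);print(x+270,y+90,r,p.round(4),tocase(p).round(4))
# case rim corners
for u,n in [((262,110),'-,+'),((398,110),'+,+'),((271,330),'-,-'),((385,330),'+,-')]:
    print(n,tocase(plane(C,u,.046)).round(4))
```

```text
[[[ 52.5 133.5  24.1]
  [ 60.5  64.5  26.8]
  [ 60.5 199.5  25.7]]]
(331, 154) [0.50506828 0.2515742  0.04      ] [0.0042 0.0722]
(323, 223) [0.50971422 0.18565552 0.04      ] [-0.003   0.0065]
(330, 295) [0.53122517 0.10944205 0.04      ] [ 0.0046 -0.0723]
322.5 223.5 24.1 [0.5093 0.1851 0.04  ] [-0.0035  0.006 ]
330.5 154.5 26.8 [0.5047 0.2511 0.04  ] [0.0038 0.0717]
330.5 289.5 25.7 [0.5305 0.1159 0.04  ] [ 0.0051 -0.0659]
-,+ [-0.0561  0.1098]
+,+ [0.0616 0.1094]
-,- [-0.0587 -0.1111]
+,- [ 0.0638 -0.1113]
```

Run:
```python
from h import *
plan([.531,.112,.12],.179,n=3)
```

```text
rows 3 from [0.5023 0.1924 0.2169] dworld cm [ 2.87 -8.04 -9.69] rotvec [-0.    -0.002 -0.   ] first-frame shift cm [ 1.41  9.69 -8.42]
[0.47,3.23,-2.81,-0.000,-0.001,-0.000,G],
[0.47,3.23,-2.81,-0.000,-0.001,-0.000,G],
[0.47,3.23,-2.81,-0.000,-0.001,-0.000,G],
```

>>> send_rows(steps=[[[0.5,1.0,-3.0,0,0,0,76],[0.5,3.0,-3.0,0,0,0,76],[0.4,4.0,-2.4,0,0,0,76],[0,1.7,0,0,0,0,76],[0,2.5,0,0,0,0,76],[0,2.5,0,0,0,0,76],[0,0,0,0,0,0,76]]])

```text
time_s: 13.05
ee_pos: [0.5292, 0.1119, 0.0674]
tcp_rot: [0.705, -0.704, -0.06, 0.064]
force: [-0.1, -0.8, 0.1]
opening: 0.0645
```

Run:
```python
from h import *
im,st=shot('wrist','w12'); print(st['time_s'],st['ee_pos'],st['opening'],st['force'],st['joint_pos'].round(2))
plan([.531,.112,.018],.179,n=2)
```

```text
13.05 [0.52921947 0.11191267 0.06736316] 0.06449414380579759 [-0.10614187 -0.8489627   0.13506712] [-0.01  0.54  1.55  0.    1.05 -0.19]
rows 2 from [0.5303 0.112  0.0692] dworld cm [ 0.07 -0.   -5.12] rotvec [-0.001 -0.004 -0.002] first-frame shift cm [ 0.09  5.12 -0.02]
[0.04,2.56,-0.01,-0.000,-0.002,-0.001,G],
[0.04,2.56,-0.01,-0.000,-0.002,-0.001,G],
```

View pics/w12.png

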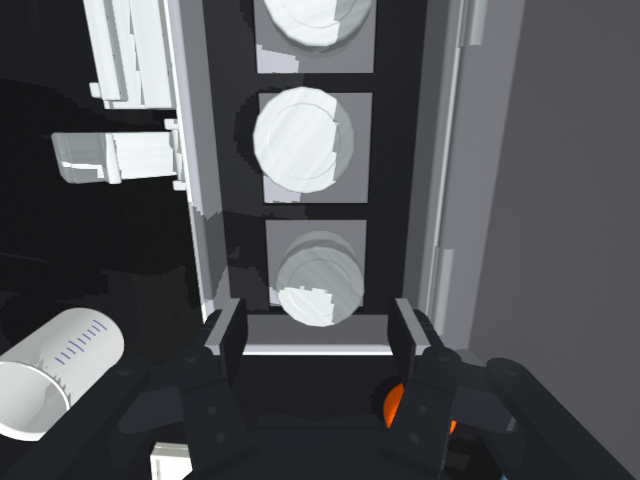

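```bash
cat >> h.py <<'E'
def tocase(p):
    d=np.array(p[:2])-CC;c,s=np.cos(CTH),np.sin(CTH);return np.array([c*d[0]+s*d[1],-s*d[0]+c*d[1]])
E
python3 - <<'E'
from h import *
C=cam('wrist',lst('w12'))
for u in [(320,286),(301,140)]:
    p=plane(C,u,.04);print(p,tocase(p))
print([tocase(plane(C,u,.046)).round(4) for u in [(205,350),(471,350)]])
E
```

```text
[0.53172272 0.11013135 0.04      ] [ 0.00521063 -0.07174813]
[0.50902394 0.18511215 0.04      ] [-0.00375212  0.00607875]
[array([-0.0611, -0.1094]), array([ 0.0915, -0.1094])]
```

>>> send_rows(steps=[[[0.1,2.5,-0.15,0,0,0,76],[0,2.5,0,0,0,0,76],[0,0,0,0,0,0,76],[0,0,0,0,0,0,0],[0,0,0,0,0,0,0],[0,0,0,0,0,0,0],[0,0,0,0,0,0,0]]], grip_force=30)

```text
time_s: 13.8
ee_pos: [0.533, 0.1108, 0.0217]
tcp_rot: [-0.704, 0.705, 0.062, -0.06]
force: [-0.3, 0.6, 8.2]
opening: 0.0488
```

Run:
```python
from h import *
im,st=shot('wrist','w13'); print(st['time_s'],st['ee_pos'],st['opening'],st['force'],st['torque'])
TC=np.array([.5115,-.1847]);th=.083
for y in(-.07,0,.07): print(y,TC+y*np.array([-np.sin(th),np.cos(th)]))
```

```text
13.8 [0.53301431 0.11077364 0.02166951] 0.04883323325757709 [-0.25044377  0.57581158  8.1503154 ] [-0.01337758  0.20537737  0.04632255]
-0.07 [ 0.51730333 -0.25445902]
0 [ 0.5115 -0.1847]
0.07 [ 0.50569667 -0.11494098]
```

View pics/w13.png

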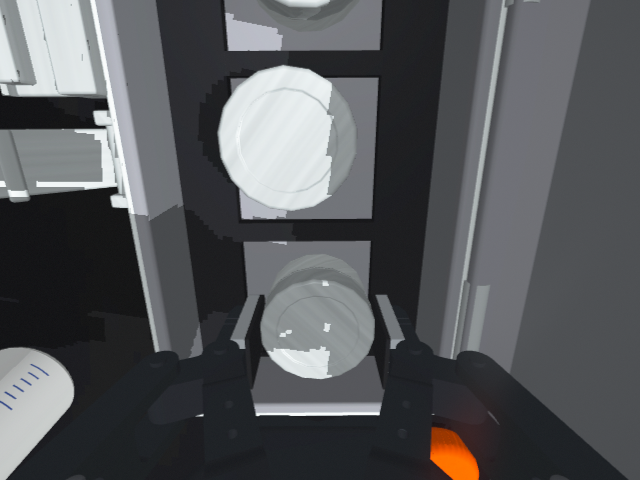

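>>> send_rows(steps=[[[0,-2.0,0,0,0,0,0],[0,-4.0,0,0,0,0,0],[0,-4.0,0,0,0,0,0],[0,-3.5,0,0,0,0,0],[-0.5,-1.0,-2.0,0,0,0,0],[-0.9,0,-3.9,0,0,0,0],[-0.9,0,-3.9,0,0,0,0],[-0.9,0,-3.9,0,0,0,0],[-0.9,0,-3.9,0,0,0,0],[-0.9,0,-3.9,0,0,0,0]]])

```text
time_s: 14.85
ee_pos: [0.5194, -0.1113, 0.1657]
tcp_rot: [-0.704, 0.705, 0.062, -0.061]
force: [0.8, 0.3, -1.0]
opening: 0.0488
```

>>> send_rows(steps=[[[-0.9,0,-3.9,0,0,0,0],[-0.9,0,-3.9,0,0,0,0],[-0.9,0,-3.9,0,0,0,0],[-0.5,3.0,-2.0,0,0,0,0],[0,3.0,0,0,0,0,0],[0,0,0,0,0,0,0],[0,0,0,0,0,0,0]]])

```text
time_s: 15.55
ee_pos: [0.512, -0.25, 0.1059]
tcp_rot: [-0.704, 0.705, 0.061, -0.061]
force: [0.2, 0.6, -1.3]
opening: 0.0488
```

Run:
```python
from h import *
im,st=shot('wrist','w14'); print(st['time_s'],st['ee_pos'],st['opening'],st['force'],st['torque'])
plan([.5173,-.2545,.022],.179,n=4)
```

```text
15.55 [ 0.51203596 -0.25003962  0.10588587] 0.04875044191476573 [ 0.15637295  0.56621787 -1.3416344 ] [0.01412357 0.05643793 0.02303941]
rows 4 from [ 0.5125 -0.2501  0.1066] dworld cm [ 0.48 -0.44 -8.46] rotvec [ 0.002 -0.005  0.002] first-frame shift cm [ 0.38  8.46 -0.5 ]
[0.10,2.12,-0.12,0.000,-0.001,0.000,G],
[0.10,2.12,-0.13,0.000,-0.001,0.000,G],
[0.10,2.12,-0.13,0.000,-0.001,0.000,G],
[0.10,2.12,-0.13,0.000,-0.001,0.000,G],
```

View pics/w14.png

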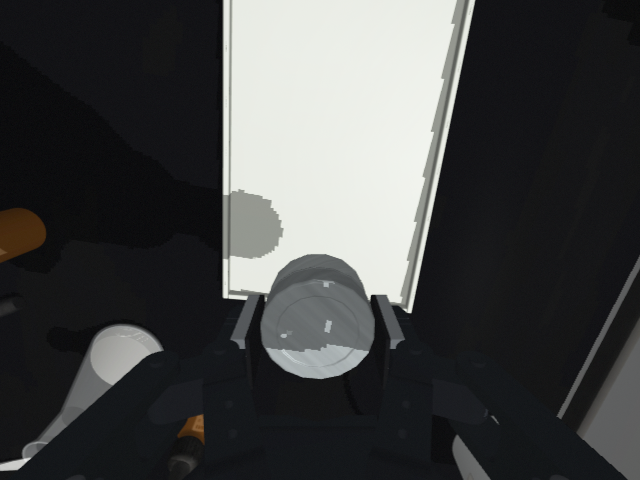

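Run:
```python
from h import *
C=cam('wrist',lst('w14'))
TC=np.array([.5115,-.1847]);th=.083
for u in [(224,298),(411,311)]:
    p=plane(C,u,.012)[:2]-TC;c,s=np.cos(th),np.sin(th);print(p+TC,c*p[0]+s*p[1],-s*p[0]+c*p[1])
```

```text
[ 0.44858857 -0.30747256] -0.07287328095950865 -0.11713425686409705
[ 0.59589348 -0.29345883] 0.07508633149105973 -0.1153810435465373
```

>>> send_rows(steps=[[[0.1,3.0,-0.15,0,0,0,0],[0.1,3.0,-0.15,0,0,0,0],[0.1,1.6,-0.2,0,0,0,0],[0.1,0.5,0,0,0,0,0],[0,0.3,0,0,0,0,0],[0,0,0,0,0,0,0]]])

```text
time_s: 16.2
ee_pos: [0.5173, -0.2545, 0.0221]
tcp_rot: [-0.704, 0.705, 0.062, -0.061]
force: [-0.9, -0.5, -0.7]
opening: 0.049
```

Run:
```python
from h import *
st=bot.read_state(); print(st['time_s'],st['ee_pos'],st['opening'],st['force'],st['torque'])
```

```text
16.2 [ 0.51725418 -0.25450679  0.02207043] 0.048954126271989085 [-0.91101326 -0.48769593 -0.71769322] [ 0.06491659 -0.0534842  -0.01095356]
```

>>> send_rows(steps=[[[0,0.2,0,0,0,0,0],[0,0,0,0,0,0,0],[0,0,0,0,0,0,65],[0,0,0,0,0,0,72],[0,0,0,0,0,0,76],[0,-2.0,0,0,0,0,76],[0,-4.0,0,0,0,0,76],[0,-4.0,0,0,0,0,76],[0,-4.0,0,0,0,0,76]]])

```text
time_s: 17.1
ee_pos: [0.5164, -0.2543, 0.1604]
tcp_rot: [0.705, -0.704, -0.061, 0.061]
force: [0.4, -0.5, -0.4]
opening: 0.0647
```

Run:
```python
from h import *
im,st=shot('wrist','w15'); print(st['time_s'],st['ee_pos'],st['opening'],st['force'],st['torque'])
plan([.509,.185,.165],.179)
```

```text
17.1 [ 0.51636205 -0.25427877  0.16038293] 0.06471685622330275 [ 0.43705094 -0.5373138  -0.41230102] [ 0.01635148  0.00101908 -0.01607908]
rows 12 from [ 0.5185 -0.2558  0.1673] dworld cm [-0.95 44.08 -0.23] rotvec [ 0.008 -0.006  0.007] first-frame shift cm [ 6.66 -0.08 43.58]
[0.55,-0.01,3.63,0.001,-0.000,0.001,G],
[0.56,-0.00,3.63,0.001,-0.000,0.001,G],
[0.56,-0.00,3.63,0.001,-0.000,0.001,G],
[0.56,-0.00,3.63,0.001,-0.000,0.001,G],
[0.56,0.00,3.63,0.001,-0.000,0.001,G],
[0.56,0.00,3.63,0.001,-0.000,0.001,G],
[0.57,0.01,3.63,0.001,-0.000,0.001,G],
[0.57,0.01,3.63,0.001,-0.000,0.001,G],
[0.57,0.01,3.63,0.001,-0.000,0.001,G],
[0.57,0.01,3.63,0.001,-0.000,0.001,G],
[0.57,0.02,3.63,0.001,-0.000,0.001,G],
[0.57,0.02,3.63,0.001,-0.000,0.001,G],
```

View pics/w15.png

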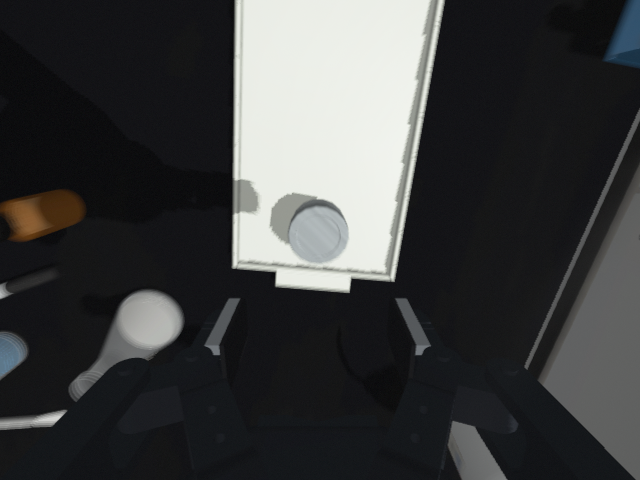

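>>> send_rows(steps=[[[0.5,0,3.6,0,0,0,76],[0.5,0,3.6,0,0,0,76],[0.5,0,3.6,0,0,0,76],[0.5,0,3.6,0,0,0,76],[0.5,0,3.6,0,0,0,76],[0.5,0,3.6,0,0,0,76],[0.6,0,3.6,0,0,0,76],[0.6,0,3.6,0,0,0,76],[0.6,0,3.6,0,0,0,76],[0.6,0,3.6,0,0,0,76]]])

```text
time_s: 18.15
ee_pos: [0.5076, 0.111, 0.1587]
tcp_rot: [-0.704, 0.704, 0.061, -0.061]
force: [0.7, 0.1, -0.2]
opening: 0.0651
```

>>> send_rows(steps=[[[0.6,1.0,3.6,0,0,0,76],[0.6,3.0,3.6,0,0,0,76],[0,3.0,0,0,0,0,76],[0,2.5,0,0,0,0,76],[0,0,0,0,0,0,76],[0,0,0,0,0,0,76]]])

```text
time_s: 18.75
ee_pos: [0.5075, 0.1824, 0.0643]
tcp_rot: [0.704, -0.704, -0.061, 0.061]
force: [0.0, 1.2, -0.2]
opening: 0.0648
```

Run:
```python
from h import *
im,st=shot('wrist','w16'); print(st['time_s'],st['ee_pos'],st['opening'],st['force'],st['torque'])
g=cv2.GaussianBlur(cv2.cvtColor(im,cv2.COLOR_BGR2GRAY),(5,5),0)
C=cam('wrist',st)
cs=cv2.HoughCircles(g[0:340,190:450],cv2.HOUGH_GRADIENT,1,60,param1=80,param2=18,minRadius=38,maxRadius=62)
for x,y,r in (cs[0] if cs is not None else []):
    p=plane(C,(x+190,y),.04);print(x+190,y,r,p.round(4),tocase(p).round(4))
```

```text
18.75 [0.50752405 0.18243605 0.0642896 ] 0.06484366083255606 [ 0.00770285  1.23374309 -0.17848518] [-0.01558548 -0.025418   -0.02022624]
336.5 155.5 51.0 [0.5057 0.2517 0.04  ] [0.0048 0.0722]
324.5 280.5 41.1 [0.5117 0.1858 0.04  ] [-0.001   0.0063]
```

View pics/w16.png

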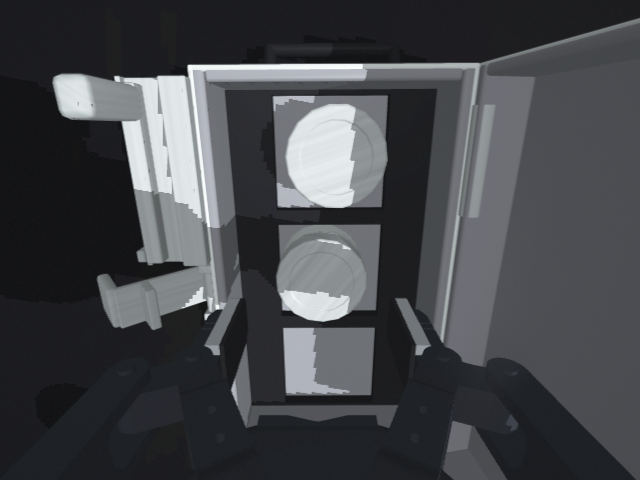

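>>> send_rows(steps=[[[0.2,1.7,0.25,0,0,0,76],[0,2.5,0,0,0,0,76],[0,0,0,0,0,0,76],[0,0,0,0,0,0,0],[0,0,0,0,0,0,0],[0,0,0,0,0,0,0],[0,0,0,0,0,0,0]]])

```text
time_s: 19.5
ee_pos: [0.5098, 0.1853, 0.0235]
tcp_rot: [0.704, -0.704, -0.062, 0.06]
force: [-0.1, -1.1, 7.8]
opening: 0.049
```

Run:
```python
from h import *
im,st=shot('wrist','w17'); print(st['time_s'],st['ee_pos'],st['opening'],st['force'],st['torque'])
d=np.array([.5115,-.1847])-st['ee_pos'][:2]; R=RQ(st['tcp_rot']); print(R.T@np.r_[d,0]*100)
```

```text
19.5 [0.50976014 0.18533403 0.02351764] 0.04900709076727814 [-0.07455247 -1.13165168  7.77795724] [-0.11050768  0.1600522  -0.00829238]
[-6.19638553e+00 -1.01265826e-02 -3.64813217e+01]
```

>>> send_rows(steps=[[[0,-2.0,0,0,0,0,0],[0,-4.0,0,0,0,0,0],[0,-4.0,0,0,0,0,0],[0,-3.5,0,0,0,0,0],[-0.3,-1.0,-2.0,0,0,0,0],[-0.6,0,-3.8,0,0,0,0],[-0.6,0,-3.8,0,0,0,0],[-0.7,0,-3.8,0,0,0,0],[-0.7,0,-3.8,0,0,0,0],[-0.7,0,-3.8,0,0,0,0]]])

```text
time_s: 20.55
ee_pos: [0.5092, -0.0292, 0.1676]
tcp_rot: [-0.704, 0.705, 0.061, -0.061]
force: [0.3, -1.0, -0.9]
opening: 0.0488
```

>>> send_rows(steps=[[[-0.7,0,-3.8,0,0,0,0],[-0.7,0,-3.8,0,0,0,0],[-0.6,0,-3.8,0,0,0,0],[-0.5,3.0,-3.7,0,0,0,0],[0,3.0,0,0,0,0,0],[0,3.0,0,0,0,0,0],[0,0,0,0,0,0,0],[0,0,0,0,0,0,0]]])

```text
time_s: 21.35
ee_pos: [0.5112, -0.1809, 0.0779]
tcp_rot: [-0.704, 0.705, 0.061, -0.061]
force: [0.1, -0.4, 0.0]
opening: 0.0489
```

Run:
```python
from h import *
im,st=shot('wrist','w18'); print(st['time_s'],st['ee_pos'],st['opening'],st['force'],st['torque'])
plan([.5115,-.1847,.023],.179,n=3)
```

```text
21.35 [ 0.51116929 -0.18089415  0.07786473] 0.0488825482294637 [ 0.08250793 -0.36275214  0.04721289] [0.02317759 0.01058777 0.04155785]
rows 3 from [ 0.5116 -0.181   0.0786] dworld cm [-0.01 -0.37 -5.56] rotvec [ 0.002 -0.006  0.002] first-frame shift cm [-0.09  5.56 -0.35]
[-0.03,1.85,-0.12,0.001,-0.002,0.001,G],
[-0.03,1.85,-0.12,0.001,-0.002,0.001,G],
[-0.03,1.85,-0.12,0.001,-0.002,0.001,G],
```

View pics/w18.png

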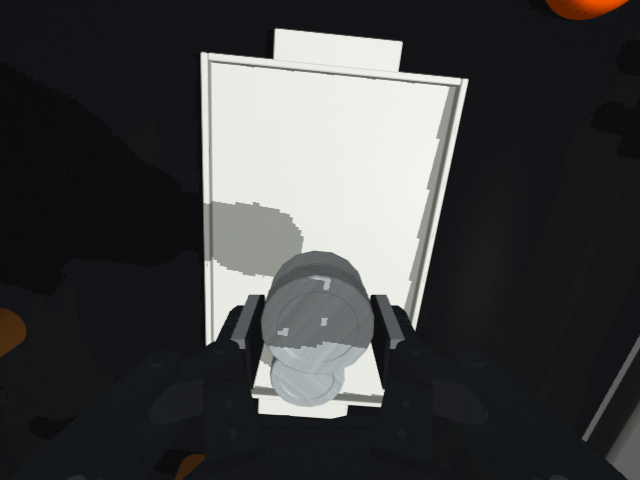

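>>> send_rows(steps=[[[0,2.5,-0.2,0,0,0,0],[0,2.0,-0.15,0,0,0,0],[0,0.8,0,0,0,0,0],[0,0.4,0,0,0,0,0],[0,0,0,0,0,0,0],[0,0,0,0,0,0,65],[0,0,0,0,0,0,72],[0,0,0,0,0,0,76]]])

```text
time_s: 22.2
ee_pos: [0.5118, -0.1844, 0.0204]
tcp_rot: [-0.704, 0.705, 0.061, -0.061]
force: [0.2, 0.7, -0.1]
opening: 0.0652
```

>>> send_rows(steps=[[[0,-2.0,0,0,0,0,76],[0,-4.0,0,0,0,0,76],[0,-4.0,0,0,0,0,76],[0,-4.0,0,0,0,0,76],[0,0,0,0,0,0,76]]])

```text
time_s: 22.7
ee_pos: [0.5134, -0.1853, 0.1652]
tcp_rot: [-0.702, 0.707, 0.064, -0.058]
force: [-0.2, -0.1, 0.3]
opening: 0.0652
```

Run:
```python
from h import *
im,st=shot('wrist','w19'); print(st['time_s'],st['ee_pos'],st['opening'],st['force'],st['torque'])
plan([.5055,.251,.165],.179,n=12)
```

```text
22.7 [ 0.51336373 -0.18530149  0.165163  ] 0.0651609128259234 [-0.16957849 -0.08472868  0.32371281] [-0.01940299 -0.03072347 -0.04149567]
rows 12 from [ 0.5123 -0.1847  0.1622] dworld cm [-0.68 43.57  0.28] rotvec [ 0.004 -0.006  0.004] first-frame shift cm [ 6.84 -0.41 43.03]
[0.57,-0.03,3.59,0.000,-0.000,0.000,G],
[0.57,-0.03,3.59,0.000,-0.000,0.000,G],
[0.57,-0.03,3.59,0.000,-0.000,0.000,G],
[0.58,-0.03,3.59,0.000,-0.000,0.000,G],
[0.58,-0.03,3.59,0.000,-0.000,0.000,G],
[0.58,-0.03,3.58,0.000,-0.000,0.000,G],
[0.58,-0.03,3.58,0.000,-0.000,0.000,G],
[0.58,-0.03,3.58,0.000,-0.000,0.000,G],
[0.58,-0.03,3.58,0.000,-0.000,0.000,G],
[0.59,-0.03,3.58,0.000,-0.000,0.000,G],
[0.59,-0.03,3.58,0.000,-0.000,0.000,G],
[0.59,-0.02,3.58,0.000,-0.000,0.000,G],
```

View pics/w19.png

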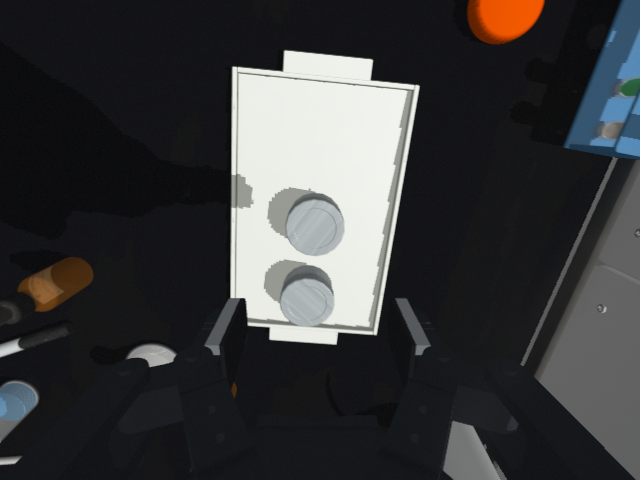

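Two tins stand in the tray, tops at about (307,302) and (316,224). Next is the third tin.

>>> send_rows(steps=[[[0.5,0,3.6,0,0,0,76],[0.5,0,3.6,0,0,0,76],[0.6,0,3.6,0,0,0,76],[0.6,0,3.6,0,0,0,76],[0.6,0,3.6,0,0,0,76],[0.6,0,3.6,0,0,0,76],[0.6,0,3.6,0,0,0,76],[0.6,0,3.6,0,0,0,76],[0.6,0,3.6,0,0,0,76],[0.6,0,3.6,0,0,0,76]]])

```text
time_s: 23.75
ee_pos: [0.5058, 0.1818, 0.1584]
tcp_rot: [-0.704, 0.705, 0.06, -0.062]
force: [0.3, -0.9, -0.1]
opening: 0.0649
```

>>> send_rows(steps=[[[0.6,0,3.6,0,0,0,76],[0.6,3.0,3.5,0,0,0,76],[0,3.0,0,0,0,0,76],[0,3.0,0,0,0,0,76],[0,0,0,0,0,0,76],[0,0,0,0,0,0,76]]])

```text
time_s: 24.35
ee_pos: [0.5061, 0.2522, 0.0696]
tcp_rot: [-0.704, 0.705, 0.06, -0.062]
force: [-0.3, -0.2, 0.6]
opening: 0.0653
```

Run:
```python
from h import *
im,st=shot('wrist','w20'); print(st['time_s'],st['ee_pos'],st['opening'],st['force'],st['torque'])
g=cv2.GaussianBlur(cv2.cvtColor(im,cv2.COLOR_BGR2GRAY),(5,5),0)
C=cam('wrist',st)
cs=cv2.HoughCircles(g[200:340,190:450],cv2.HOUGH_GRADIENT,1,60,param1=80,param2=14,minRadius=38,maxRadius=54)
for x,y,r in (cs[0] if cs is not None else []):
    p=plane(C,(x+190,y+200),.04);print(x+190,y+200,r,p.round(4),tocase(p).round(4), ((p-st['ee_pos'])@RQ(st['tcp_rot'])*100).round(2))
```

```text
24.35 [0.50605487 0.25221123 0.06956067] 0.06533092209484177 [-0.26291244 -0.20764564  0.57926321] [-0.04617957 -0.0090598  -0.03578228]
314.5 287.5 45.7 [0.506  0.2479 0.04  ] [0.0044 0.0684] [-0.08  2.96 -0.42]
393.5 251.5 51.2 [0.5446 0.2766 0.04  ] [0.0475 0.0898] [4.22 2.95 1.74]
```

View pics/w20.png

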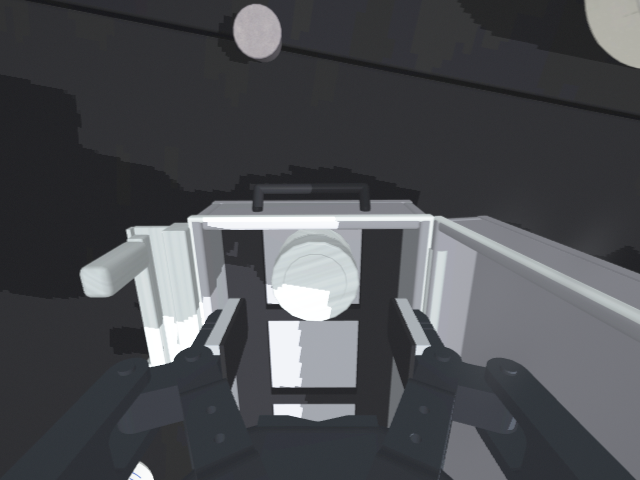

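>>> send_rows(steps=[[[0,2.2,-0.2,0,0,0,76],[0,2.5,0,0,0,0,76],[0,0,0,0,0,0,76],[0,0,0,0,0,0,0],[0,0,0,0,0,0,0],[0,0,0,0,0,0,0],[0,0,0,0,0,0,0]]])

```text
time_s: 25.1
ee_pos: [0.5075, 0.2506, 0.0247]
tcp_rot: [0.705, -0.704, -0.062, 0.06]
force: [-0.1, -0.4, 8.0]
opening: 0.0489
```

Run:
```python
from h import *
st=bot.read_state(); print(st['time_s'],st['ee_pos'],st['opening'],st['force'],st['torque'])
d=np.array([.5057,-.1149])-st['ee_pos'][:2]; R=RQ(st['tcp_rot']); print(R.T@np.r_[d,0]*100)
```

```text
25.1 [0.50754123 0.25057992 0.02465013] 0.04888440590892635 [-0.06752398 -0.39587823  7.99818803] [-0.14534629  0.2694766  -0.01698667]
[-6.47453062e+00 -2.58022819e-02 -3.59703968e+01]
```

>>> send_rows(steps=[[[0,-2.0,0,0,0,0,0],[0,-4.0,0,0,0,0,0],[0,-4.0,0,0,0,0,0],[0,-3.5,0,0,0,0,0],[-0.3,-1.0,-2.0,0,0,0,0],[-0.6,0,-3.8,0,0,0,0],[-0.6,0,-3.8,0,0,0,0],[-0.7,0,-3.8,0,0,0,0],[-0.7,0,-3.8,0,0,0,0],[-0.7,0,-3.8,0,0,0,0]]])

```text
time_s: 26.1
ee_pos: [0.507, 0.0359, 0.1686]
tcp_rot: [-0.704, 0.705, 0.062, -0.061]
force: [0.9, -0.2, -0.5]
opening: 0.0488
```

>>> send_rows(steps=[[[-0.7,0,-3.8,0,0,0,0],[-0.7,0,-3.8,0,0,0,0],[-0.7,0,-3.8,0,0,0,0],[-0.6,3.0,-3.3,0,0,0,0],[0,3.0,0,0,0,0,0],[0,2.5,0,0,0,0,0],[0,0,0,0,0,0,0],[0,0,0,0,0,0,0]]])

```text
time_s: 26.9
ee_pos: [0.5063, -0.1122, 0.0838]
tcp_rot: [-0.704, 0.705, 0.061, -0.061]
force: [-0.1, 0.4, -0.1]
opening: 0.0484
```

Run:
```python
from h import *
im,st=shot('wrist','w21'); print(st['time_s'],st['ee_pos'],st['opening'],st['force'],st['torque'])
plan([.5057,-.1149,.024],.179,n=3)
```

```text
26.9 [ 0.50634274 -0.11218513  0.08383379] 0.04844272102288792 [-0.10250546  0.41066411 -0.08754267] [ 0.01941054 -0.0457517   0.0123365 ]
rows 3 from [ 0.5067 -0.1122  0.0844] dworld cm [-0.1  -0.27 -6.04] rotvec [ 0.001 -0.006  0.002] first-frame shift cm [-0.16  6.04 -0.24]
[-0.05,2.01,-0.08,0.000,-0.002,0.001,G],
[-0.05,2.01,-0.08,0.000,-0.002,0.001,G],
[-0.05,2.01,-0.08,0.000,-0.002,0.001,G],
```

View pics/w21.png

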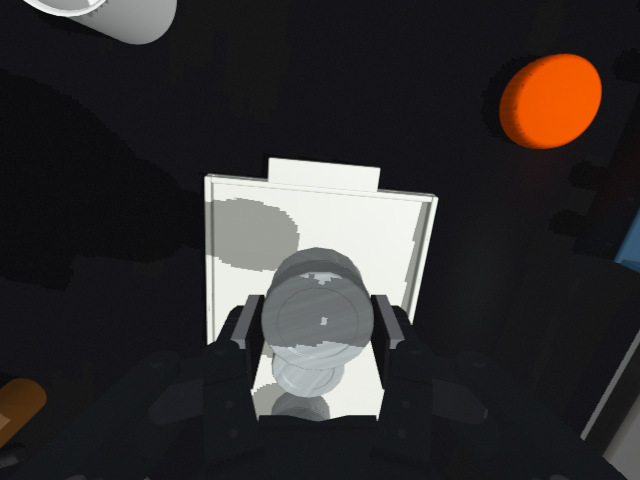

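>>> send_rows(steps=[[[-0.1,2.5,-0.15,0,0,0,0],[0,2.5,0,0,0,0,0],[0,0.7,0,0,0,0,0],[0,0.4,0,0,0,0,0],[0,0.1,0,0,0,0,0],[0,0,0,0,0,0,65],[0,0,0,0,0,0,72],[0,0,0,0,0,0,76]]])

```text
time_s: 27.75
ee_pos: [0.5057, -0.1139, 0.0216]
tcp_rot: [-0.704, 0.705, 0.062, -0.061]
force: [-0.5, -0.5, -0.2]
opening: 0.065
```

>>> send_rows(steps=[[[0,-2.0,0,0,0,0,76],[0,-4.0,0,0,0,0,76],[0,-4.0,0,0,0,0,76],[0,-4.0,1.0,0,0,0,76],[0,-3.0,3.0,0,0,0,76],[0,0,2.0,0,0,0,76],[0,0,0,0,0,0,76]]])

```text
time_s: 28.45
ee_pos: [0.4946, -0.053, 0.192]
tcp_rot: [-0.704, 0.705, 0.063, -0.061]
force: [-0.2, -1.0, -0.3]
opening: 0.0647
```

Run:
```python
from h import *
im,st=shot('wrist','w22'); print(st['time_s'],st['ee_pos'],st['opening'],st['force'],st['torque'])
C=cam('wrist',st)
g=cv2.GaussianBlur(cv2.cvtColor(im,cv2.COLOR_BGR2GRAY),(5,5),0)
cs=cv2.HoughCircles(g[100:440,200:450],cv2.HOUGH_GRADIENT,1,40,param1=60,param2=14,minRadius=20,maxRadius=34)
TC=np.array([.5115,-.1847]);th=.083;c,s=np.cos(th),np.sin(th)
for x,y,r in (cs[0] if cs is not None else [])[:5]:
    p=plane(C,(x+200,y+100),.038);d=p[:2]-TC;print(x+200,y+100,r,p.round(4),'tray',(c*d[0]+s*d[1]).round(3),(-s*d[0]+c*d[1]).round(3))
```

```text
28.45 [ 0.49462654 -0.05295568  0.1920228 ] 0.06473358864512525 [-0.15680066 -0.97263417 -0.28109017] [ 0.00433186 -0.00600345 -0.00230011]
317.5 279.5 25.7 [ 0.5059 -0.1101  0.038 ] tray 0.001 0.075
310.5 341.5 23.2 [ 0.511  -0.1805  0.038 ] tray -0.0 0.004
305.5 406.5 25.2 [ 0.5197 -0.2652  0.038 ] tray 0.001 -0.081
206.5 116.5 26.4 [0.3902 0.0194 0.038 ] tray -0.104 0.213
```

View pics/w22.png

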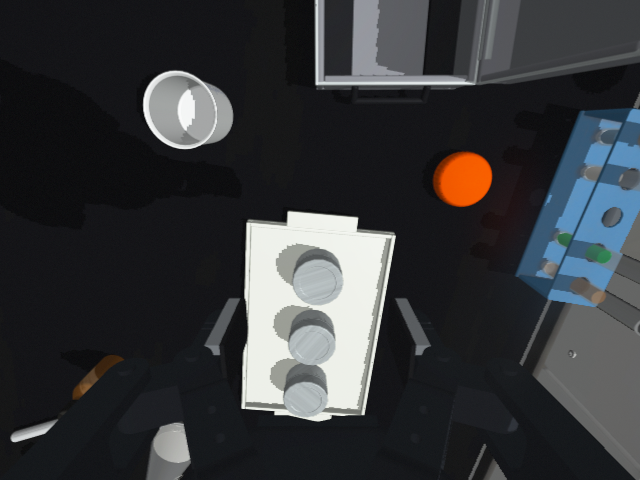

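Run:
```python
from h import *
C=cam('wrist',lst('w22'))
print([plane(C,u,0).round(3) for u in [(638,105),(545,310),(519,277),(575,110)]])
C=cam('wrist',lst('w11')); print(proj(C,cw(.147,0,.140)),proj(C,cw(.1344,0,.1426)), [plane(C,u,0).round(3) for u in [(600,160),(520,340)]])
plan(cw(.06,0,.24),1.75,n=12)
```

```text
[array([0.769, 0.097, 0.   ]), array([ 0.767, -0.121,  0.   ]), array([ 0.724, -0.087,  0.   ]), array([0.713, 0.083, 0.   ])]
[[537.91271009 269.88169421]] [[522.11254702 271.42213838]] [array([0.783, 0.292, 0.   ]), array([0.781, 0.069, 0.   ])]
rows 12 from [ 0.4948 -0.0541  0.1913] dworld cm [ 7.81 24.46  4.87] rotvec [ 1.000e-03 -1.575e+00  0.000e+00] first-frame shift cm [11.94 -4.87 22.72]
[1.00,-0.41,1.89,0.000,-0.131,0.000,G],
[1.23,-0.41,1.75,0.000,-0.131,0.000,G],
[1.45,-0.41,1.57,0.000,-0.131,0.000,G],
[1.65,-0.41,1.37,0.000,-0.131,0.000,G],
[1.81,-0.41,1.14,0.000,-0.131,0.000,G],
[1.94,-0.41,0.89,0.000,-0.131,0.000,G],
[2.04,-0.41,0.63,0.000,-0.131,0.000,G],
[2.11,-0.41,0.36,0.000,-0.131,0.000,G],
[2.14,-0.41,0.08,0.000,-0.131,0.000,G],
[2.13,-0.41,-0.20,0.000,-0.131,0.000,G],
[2.09,-0.41,-0.48,0.000,-0.131,0.000,G],
[2.00,-0.41,-0.75,0.000,-0.131,0.000,G],
```

Run:
```python
import cv2
a=cv2.imread('pics/raw_w11.png')[200:380,400:620]; cv2.imwrite('pics/w11c.png',cv2.resize(a,None,fx=3,fy=3,interpolation=cv2.INTER_CUBIC))
```

```text
(no output)
```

View pics/w11c.png

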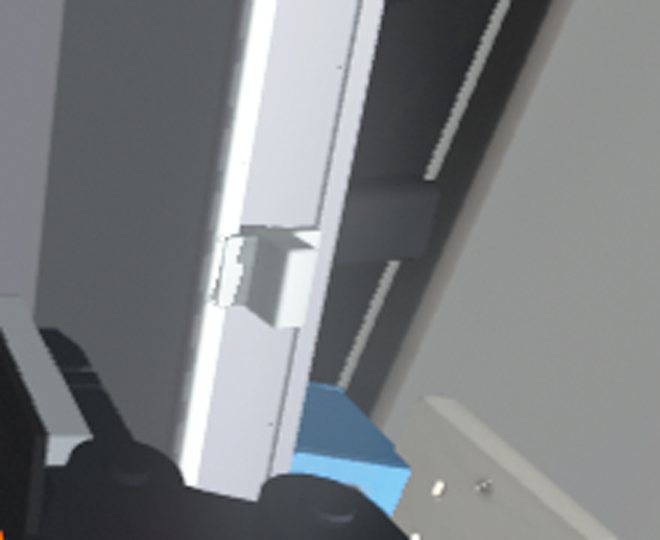

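>>> send_rows(steps=[[[1.0,-0.4,1.9,0,-0.131,0,60],[1.2,-0.4,1.75,0,-0.131,0,60],[1.4,-0.4,1.6,0,-0.131,0,60],[1.6,-0.4,1.4,0,-0.131,0,60],[1.8,-0.4,1.1,0,-0.131,0,60],[1.9,-0.4,0.9,0,-0.131,0,60],[2.0,-0.4,0.6,0,-0.131,0,60],[2.1,-0.4,0.4,0,-0.131,0,60],[2.1,-0.4,0.1,0,-0.131,0,60],[2.1,-0.4,-0.2,0,-0.131,0,60]]])

```text
time_s: 29.5
ee_pos: [0.5588, 0.1471, 0.2301]
tcp_rot: [0.521, -0.52, -0.478, 0.479]
force: [0.4, 0.2, 0.6]
opening: 0.0513
```

>>> send_rows(steps=[[[2.1,-0.4,-0.5,0,-0.131,0,60],[2.0,-0.4,-0.7,0,-0.131,0,60],[0,0,-1,0,0,0,60],[0,0,0,0,0,0,60],[0,0,0,0,0,0,60]]])

```text
time_s: 30.0
ee_pos: [0.5811, 0.189, 0.2379]
tcp_rot: [0.455, -0.455, -0.541, 0.542]
force: [-0.2, -0.7, 1.1]
opening: 0.0515
```

Run:
```python
from h import *
im,st=shot('wrist','w23'); print(st['time_s'],st['ee_pos'],st['opening'],st['force'],st['torque'],st['joint_pos'].round(2))
C=cam('wrist',st); print(proj(C,cw(.147,0,.140)),proj(C,cw(.1344,0,.1426)),proj(C,cw(.1136,0,.163)))
plan(cw(.1344,0,.22),1.75)
```

```text
30.0 [0.58105342 0.1889583  0.23793464] 0.05154540591970925 [-0.2283961  -0.65274905  1.06079766] [ 0.03434082  0.02013034 -0.02025516] [ 0.12  0.49  1.1  -0.    1.55 -1.62]
[[322.36655145 332.25797791]] [[322.3740944  320.64157532]] [[322.70244247 310.92258214]]
rows 2 from [0.5809 0.189  0.2382] dworld cm [ 6.52  1.48 -1.82] rotvec [-0.001 -0.006 -0.   ] first-frame shift cm [ 0.34  1.82 -6.68]
[0.17,0.91,-3.34,-0.001,-0.003,-0.000,G],
[0.16,0.91,-3.34,-0.001,-0.003,-0.000,G],
```

View pics/w23.png

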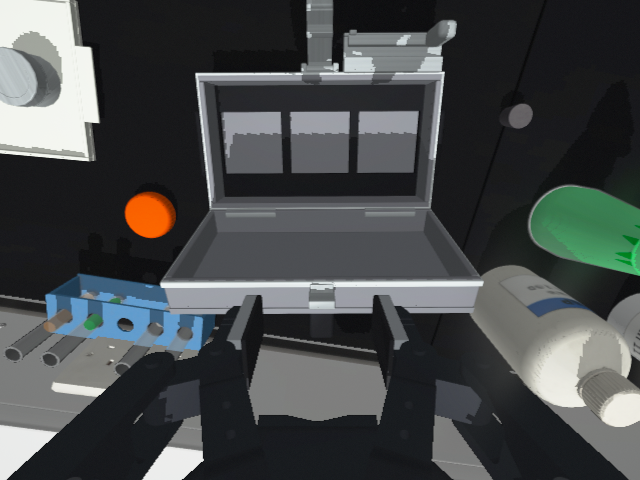

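>>> send_rows(steps=[[[0.2,0.5,-3.4,0,0,0,60],[0.1,0.5,-3.3,0,0,0,60],[0,2.5,0,0,0,0,60],[0,2.5,0,0,0,0,60],[0,2.5,0,0,0,0,60],[0,2.0,0,0,0,0,60],[0,0,0,0,0,0,60]]])

```text
time_s: 30.75
ee_pos: [0.645, 0.2035, 0.1308]
tcp_rot: [0.456, -0.453, -0.54, 0.543]
force: [0.1, 0.0, -0.2]
opening: 0.0513
```

Run:
```python
from h import *
im,st=shot('wrist','w24'); print(st['time_s'],st['ee_pos'],st['opening'],st['force'],st['torque'],st['joint_pos'].round(2))
plan(cw(.1344,0,.128),1.75,n=1)
```

```text
30.75 [0.64495712 0.20350963 0.13080208] 0.05128922948299211 [ 0.14213989  0.01482589 -0.22357628] [-2.25938846e-02 -1.19089624e-02 -6.57302062e-05] [ 0.13  0.68  1.05 -0.    1.41 -1.61]
rows 1 from [0.6459 0.2038 0.133 ] dworld cm [ 0.02  0.   -0.5 ] rotvec [-0.003 -0.006  0.   ] first-frame shift cm [-0.    0.5  -0.02]
[-0.00,0.50,-0.02,-0.003,-0.006,0.000,G],
```

View pics/w24.png

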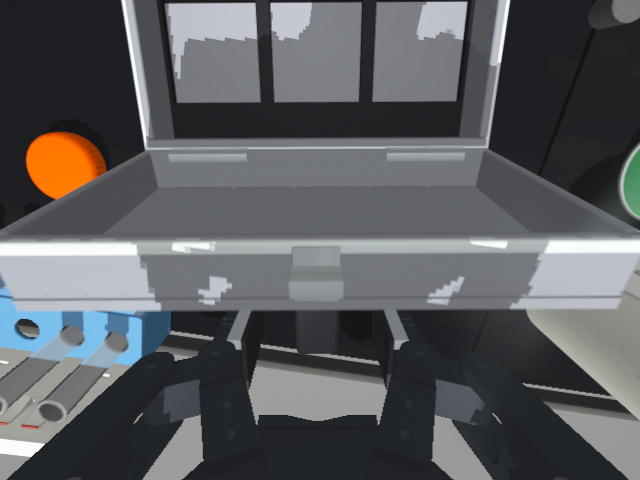

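>>> send_rows(steps=[[[0,0.3,0,0,0,0,0],[0,0,0,0,0,0,0],[0,0,0,0,0,0,0],[0,0,0,0,0,0,0],[0,0,0,0,0,0,0]]], grip_force=20)

```text
time_s: 31.3
ee_pos: [0.6469, 0.2037, 0.132]
tcp_rot: [-0.454, 0.455, 0.542, -0.541]
force: [-0.1, -4.5, 5.0]
opening: 0.0195
```

>>> send_rows(steps=[[[0,-0.53,0.77,0,0,0,0],[0,-0.45,0.76,0,0,0,0],[0,-0.53,1.1,0,0,0,0],[0,-0.39,1.12,0,0,0,0],[0,-0.3,1.17,0,0,0,0],[0,-0.16,1.2,0,0,0,0],[0,-0.06,1.21,0,0,0,0],[0,0.07,1.2,0,0,0,0],[0,0.19,1.2,0,0,0,0],[0,0.31,1.16,0,0,0,0]]])

```text
time_s: 32.3
ee_pos: [0.54, 0.1844, 0.1502]
tcp_rot: [-0.453, 0.456, 0.542, -0.541]
force: [3.5, -6.6, -0.5]
opening: 0.0192
```

Run:
```python
from h import *
im,st=shot('side','d25',(180,150,400,345),3.4); print(st['time_s'],st['ee_pos'],st['opening'],st['force'],st['torque'])
print(tocase(st['ee_pos']))
```

```text
32.3 [0.53996762 0.18443445 0.1501545 ] 0.019151044545726095 [ 3.49086013 -6.58223892 -0.46999843] [-1.18101443 -0.81560116 -0.01005464]
[ 0.02657463 -0.0001066 ]
```

View pics/d25.png

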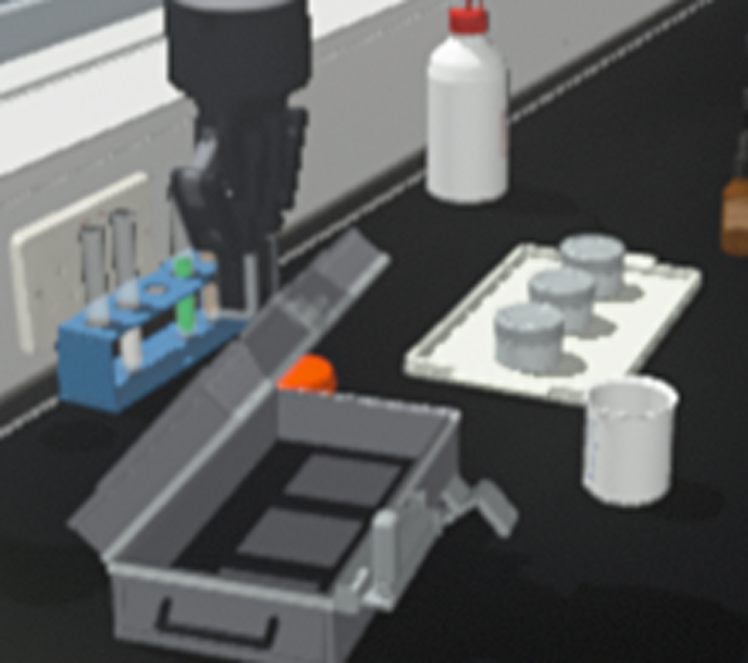

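Lid is at about 0.8 rad on the way down and the three tins stand in the tray. Continuing to shut.

>>> send_rows(steps=[[[0,0.42,1.13,0,0,0,0],[0,0.53,1.08,0,0,0,0],[0,0.64,1.04,0,0,0,0],[0,0.74,0.95,0,0,0,0],[0,0.84,0.86,0,0,0,0],[0,0.9,0.8,0,0,0,0],[0,0.97,0.69,0,0,0,0],[0,1.05,0.6,0,0,0,0],[0,0.1,0,0,0,0,0],[0,0,0,0,0,0,0]]])

```text
time_s: 33.35
ee_pos: [0.4677, 0.1715, 0.0876]
tcp_rot: [0.454, -0.455, -0.54, 0.543]
force: [-5.3, -14.5, 5.0]
opening: 0.0195
```

Run:
```python
from h import *
im,st=shot('side','d26',(180,150,400,345),3.4); print(st['time_s'],st['ee_pos'],st['opening'],st['force'],st['torque'])
print(tocase(st['ee_pos']))
```

```text
33.35 [0.46768464 0.17147415 0.08763087] 0.019548726384769604 [ -5.30675124 -14.4825173    4.97634958] [-2.02675402  0.74332262 -0.07000596]
[-4.68609116e-02  3.18795137e-05]
```

View pics/d26.png

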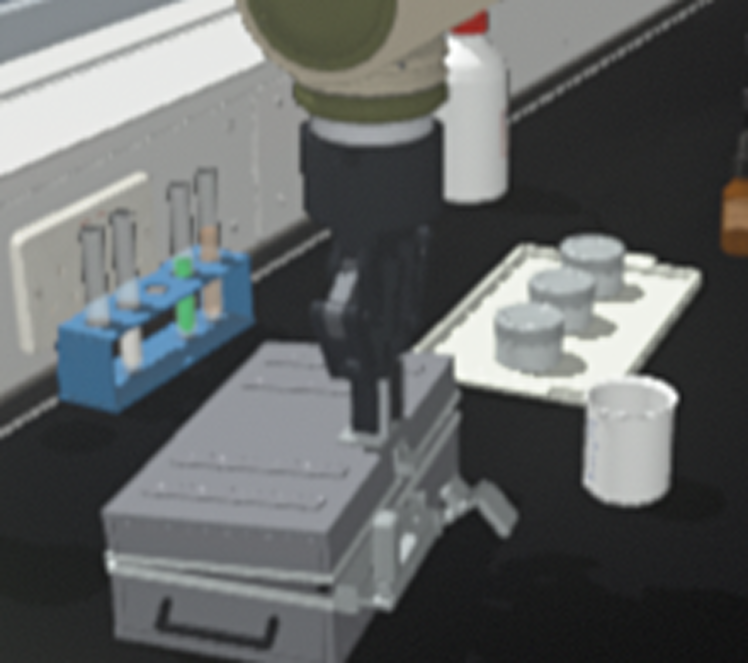

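>>> send_rows(steps=[[[0,0,0,0,0,0,40],[0,0,0,0,0,0,50],[0,0,0,0,0,0,50],[0,-2.5,0,0,0,0,50],[0,-3.5,0,0,0,0,50],[0,0,2.0,0,0,0,50],[0,0,3.0,0,0,0,50],[0,0,2.1,0,0,0,50],[0,0,0,0,0,0,50]]])

```text
time_s: 34.3
ee_pos: [0.3967, 0.1609, 0.1476]
tcp_rot: [0.455, -0.454, -0.542, 0.542]
force: [0.3, 0.6, -0.0]
opening: 0.0427
```

Run:
```python
from h import *
im,st=shot('side','d27',(180,150,400,345),3.4); print(st['time_s'],st['ee_pos'],st['opening'],st['force'],st['torque'])
im,st=shot('wrist','w27')
print(tocase(st['ee_pos']),tocase([.3964,.1589]))
```

```text
34.3 [0.39669605 0.16094943 0.14762515] 0.04268821532529978 [ 0.25755036  0.5928648  -0.02062373] [ 0.03671846 -0.06850534 -0.01261052]
[-0.11682064  0.0021195 ] [-0.11924526  0.00037227]
```

View pics/d27.png

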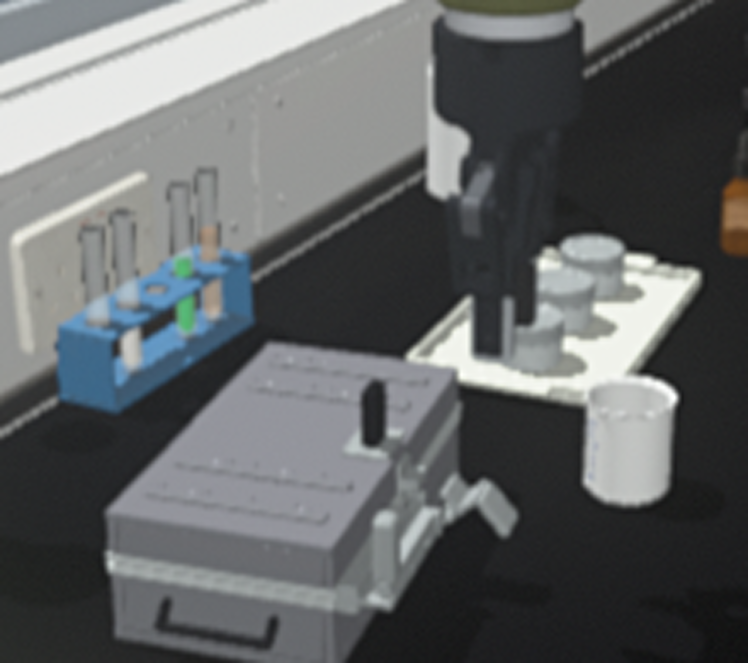

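View pics/w27.png

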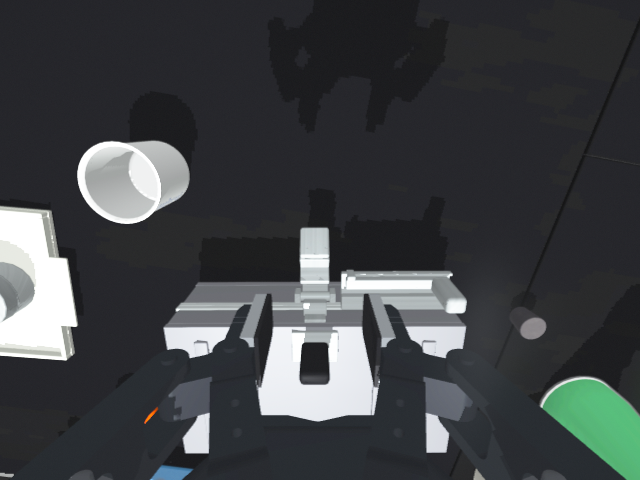

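>>> send_rows(steps=[[[-0.1,3.0,0.1,0,0,0,50],[0,3.0,0,0,0,0,50],[0,3.0,0,0,0,0,50],[0,2.6,0,0,0,0,50],[0,0,0,0,0,0,50],[0,0,0,0,0,0,0],[0,0,0,0,0,0,0],[0,0,0,0,0,0,0],[0,0,0,0,0,0,0]]])

```text
time_s: 35.3
ee_pos: [0.3992, 0.1592, 0.0326]
tcp_rot: [-0.453, 0.455, 0.542, -0.541]
force: [2.0, -5.4, -3.9]
opening: 0.0212
```

Run:
```python
from h import *
im,st=shot('wrist','w28'); print(st['time_s'],st['ee_pos'],st['opening'],st['force'],st['torque'])
print(tocase(st['ee_pos']))
```

```text
35.3 [0.39917421 0.15923456 0.032646  ] 0.021193287560106064 [ 2.03857567 -5.37880728 -3.85392897] [-0.80584702 -0.12079238  0.09174949]
[-0.11645586  0.0002067 ]
```

View pics/w28.png

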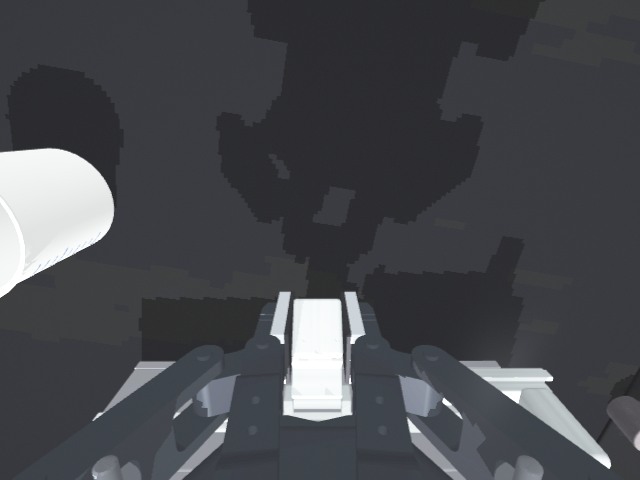

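>>> send_rows(steps=[[[0,-0.63,-0.08,0,0,0,0],[0,-0.63,-0.17,0,0,0,0],[0,-0.58,-0.26,0,0,0,0],[0,-0.55,-0.33,0,0,0,0],[0,-0.5,-0.4,0,0,0,0],[0,-0.45,-0.47,0,0,0,0],[0,-0.38,-0.52,0,0,0,0],[0,-0.28,-0.57,0,0,0,0],[0,0,-0.1,0,0,0,0],[0,0,0,0,0,0,0]]])

```text
time_s: 36.35
ee_pos: [0.4258, 0.164, 0.0728]
tcp_rot: [0.454, -0.455, -0.541, 0.542]
force: [-5.4, -7.7, 4.7]
opening: 0.0212
```

Run:
```python
from h import *
im,st=shot('wrist','w29'); print(st['time_s'],st['ee_pos'],st['opening'],st['force'],st['torque'])
print(tocase(st['ee_pos']))
```

```text
36.35 [0.4258211  0.16398864 0.07281885] 0.021242086223772022 [-5.40668197 -7.71664138  4.65629813] [-1.1316394   1.02561967 -0.08059803]
[-0.0893883   0.00013234]
```

View pics/w29.png

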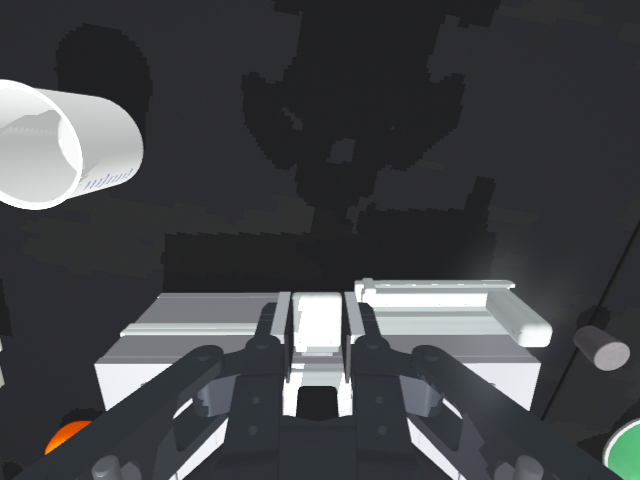

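>>> send_rows(steps=[[[0,0,-0.2,0,0,0,0],[0,0,0,0,0,0,0],[0,0,0,0,0,0,0],[0,0,0,0,0,0,45],[0,0,0,0,0,0,50],[0,0,0,0,0,0,50],[0,-2.5,0,0,0,0,50],[0,-3.5,0,0,0,0,50],[0,0,0,0,0,0,50]]])

```text
time_s: 37.3
ee_pos: [0.4306, 0.1655, 0.1352]
tcp_rot: [-0.453, 0.456, 0.544, -0.54]
force: [0.2, -0.2, -0.7]
opening: 0.0428
```

Run:
```python
from h import *
im,st=shot('side','d30',(200,180,400,330),4); print(st['time_s'],st['ee_pos'],st['opening'],st['force'],st['torque'])
im,st=shot('wrist','w30')
print(tocase(st['ee_pos']))
C=cam('wrist',st);print(proj(C,cw(-.092,0,.085)),proj(C,cw(-.086,.096,.09)))
plan(cw(-.086,.096,.13),1.75)
```

```text
37.3 [0.43059729 0.16545924 0.13515799] 0.04279286950233757 [ 0.20427795 -0.19623424 -0.71708559] [ 0.05218617  0.03216735 -0.05414565]
[-0.08543556  0.00074897]
[[317.0472842  256.97089179]] [[478.23062629 268.58845057]]
rows 3 from [0.4288 0.1652 0.1319] dworld cm [-1.67  9.38 -0.19] rotvec [ 0.002 -0.005 -0.   ] first-frame shift cm [9.52 0.19 0.02]
[3.17,0.06,0.01,0.001,-0.002,-0.000,G],
[3.17,0.06,0.00,0.001,-0.002,-0.000,G],
[3.17,0.06,-0.00,0.001,-0.002,-0.000,G],
```

View pics/d30.png

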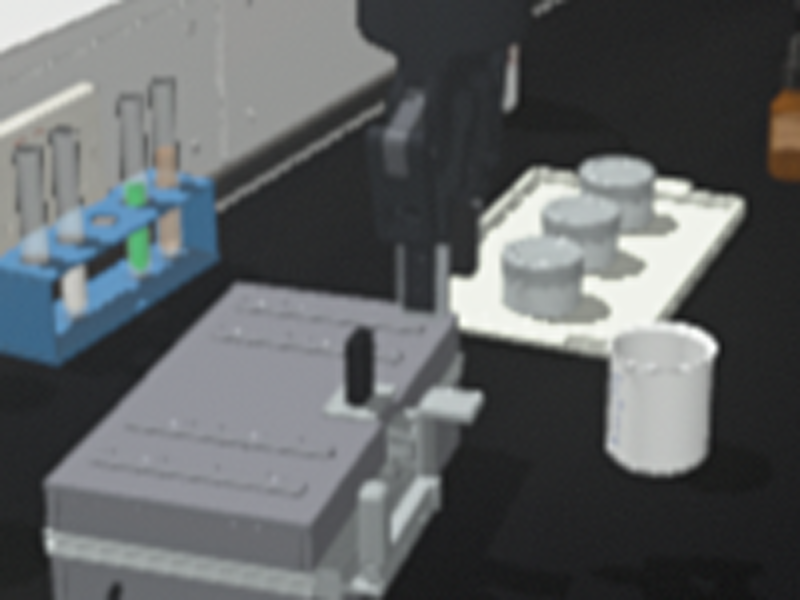

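View pics/w30.png

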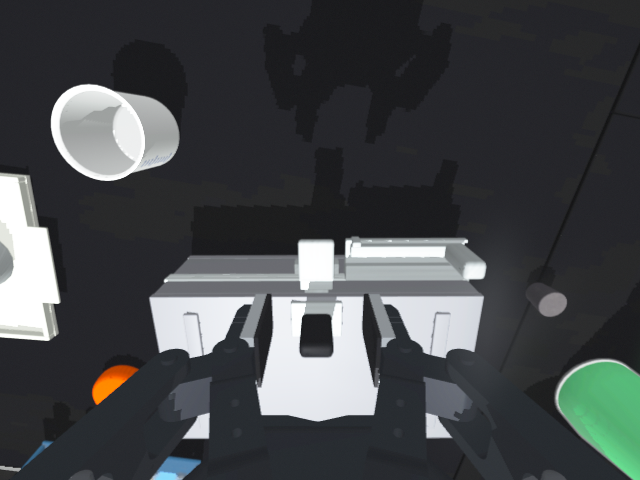

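>>> send_rows(steps=[[[3.1,0,0,0,0,0,45],[3.2,0,0,0,0,0,45],[3.2,0.3,0,0,0,0,45],[0,3.0,0,0,0,0,45],[0,3.0,0,0,0,0,45],[0,0,0,0,0,0,45],[0,0,0,0,0,0,45]]])

```text
time_s: 38.1
ee_pos: [0.4119, 0.2585, 0.0682]
tcp_rot: [0.455, -0.454, -0.541, 0.542]
force: [0.8, 0.4, 0.5]
opening: 0.0388
```

Run:
```python
from h import *
im,st=shot('wrist','w31'); print(st['time_s'],st['ee_pos'],st['opening'],st['force'],st['torque'],tocase(st['ee_pos']))
```

```text
38.1 [0.41188497 0.2585052  0.06818736] 0.038753309419094835 [0.83627374 0.4251479  0.46384787] [-0.00178186 -0.05528935 -0.03609464] [-0.08624486  0.09561907]
```

View pics/w31.png

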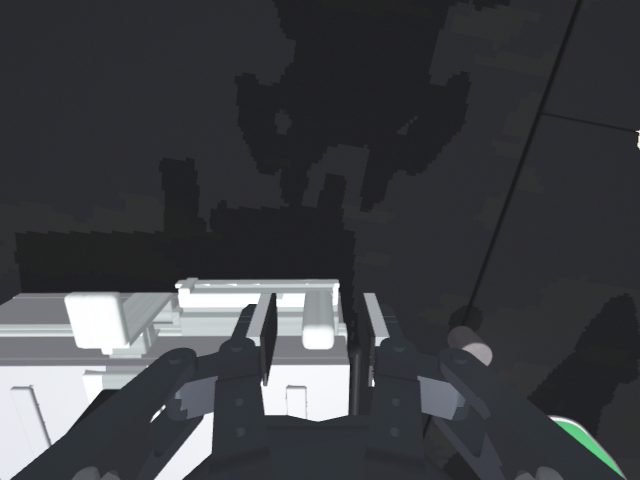

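>>> send_rows(steps=[[[0,0,0,0,0,0,0],[0,0,0,0,0,0,0],[0,0,0,0,0,0,0],[0,0,0,0,0,0,0],[-1.0,0,0,0,0,0,0],[-1.0,0,0,0,0,0,0],[-1.0,0,0,0,0,0,0],[-1.0,0,0,0,0,0,0],[-0.1,0,0,0,0,0,0],[0,0,0,0,0,0,0]]])

```text
time_s: 39.15
ee_pos: [0.4197, 0.2193, 0.0696]
tcp_rot: [-0.455, 0.455, 0.543, -0.54]
force: [-1.7, 7.4, 6.6]
opening: 0.0135
```

Run:
```python
from h import *
st=bot.read_state(); print(st['time_s'],st['ee_pos'],st['opening'],st['force'],st['torque'],tocase(st['ee_pos']))
```

```text
39.15 [0.41974885 0.21926745 0.06958235] 0.01352391117519013 [-1.67668144  7.41640016  6.6124941 ] [1.22061764 0.25541281 0.09272516] [-0.08550473  0.0556079 ]
```

>>> send_rows(steps=[[[0,0,0,0,0,0,45],[0,0,0,0,0,0,50],[0,0,0,0,0,0,50],[0,-3.0,0,0,0,0,50],[0,-4.0,0,0,0,0,50],[0,-4.0,0.5,0,0,0,50],[-2.5,-4.0,1.0,0,0,0,50],[-4.0,-2.0,0,0,0,0,50],[-4.0,0,0,0,0,0,50],[0,0,0,0,0,0,50]]])

```text
time_s: 40.15
ee_pos: [0.4234, 0.1089, 0.239]
tcp_rot: [-0.455, 0.457, 0.541, -0.541]
force: [0.1, -0.0, -0.7]
opening: 0.0427
```

>>> send_rows(steps=[[[0,0,0,0,0,0,50],[0,0,0,0,0,0,50]]])

```text
time_s: 40.35
ee_pos: [0.4223, 0.1128, 0.2382]
tcp_rot: [0.455, -0.454, -0.542, 0.542]
force: [0.8, -0.1, -0.9]
opening: 0.0429
```

Run:
```python
from h import *
im,st=shot('wrist','w32'); print(st['time_s'],st['ee_pos'],st['opening'],st['force'])
C=cam('wrist',st)
print(proj(C,cw(-.092,0,.085)),proj(C,cw(-.086,.056,.09)))
shot('side','d32',(200,180,400,330),4)
shot('scene','s32')
```

```text
40.35 [0.42226349 0.11284987 0.23815766] 0.042874902459201905 [ 0.78876668 -0.06388121 -0.91438845]
[[372.10343392 232.03046333]] [[434.43245097 239.65360982]]
```

View pics/w32.png

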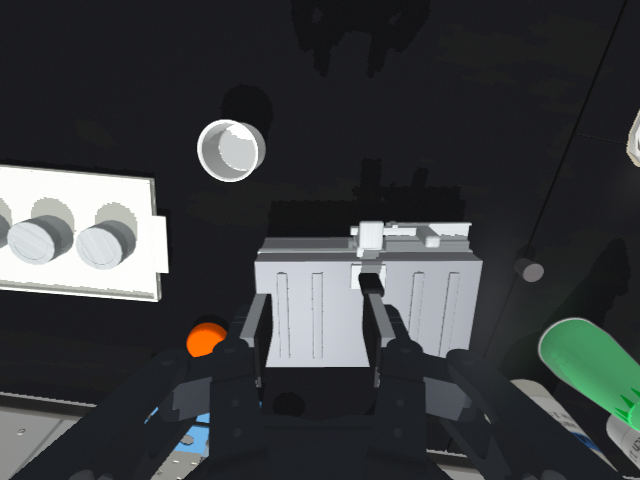

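View pics/d32.png

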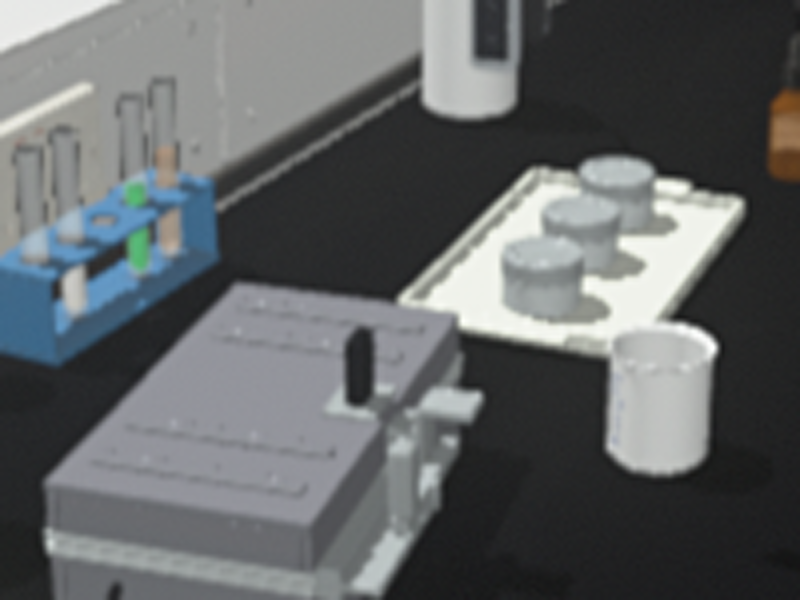

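View pics/s32.png

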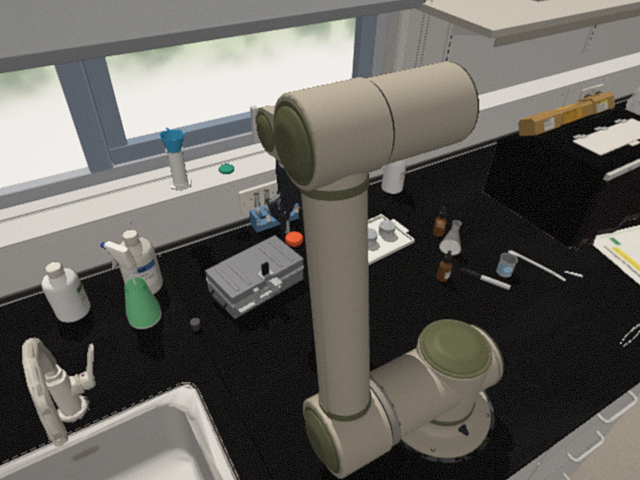

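>>> send_rows(steps=[[[0,0,0,0,0,0,50],[0,0,0,0,0,0,50],[0,0,0,0,0,0,50],[0,0,0,0,0,0,50],[0,0,0,0,0,0,50],[0,0,0,0,0,0,50],[0,0,0,0,0,0,50],[0,0,0,0,0,0,50],[0,0,0,0,0,0,50],[0,0,0,0,0,0,50]]])

```text
time_s: 41.5
ee_pos: [0.4226, 0.1122, 0.2384]
tcp_rot: [-0.455, 0.455, 0.542, -0.542]
force: [0.4, 0.4, 1.5]
opening: 0.0428
```

Run:
```python
from h import *
a=cv2.imread('pics/raw_d32.png'); im,st=shot('side','d33',(200,180,400,330),4); b=cv2.imread('pics/raw_d33.png')
d=cv2.absdiff(a,b)[200:330,200:420].max(2); print('changed px',(d>50).sum())
D=cam('side');TC=np.array([.5115,-.1847]);th=.083;c,s=np.cos(th),np.sin(th)
for u in [(617,170),(582,213),(543,252)]:
    p=plane(D,np.array(u)/4+[200,180],.038);q=p[:2]-TC;print(p.round(3),(c*q[0]+s*q[1]).round(3),(-s*q[0]+c*q[1]).round(3))
S=cam('scene')
for n,uv in dict(cap=(294,244),stop=(195.5,329)).items(): print(n,plane(S,uv,0).round(3))
print(plane(D,(662/4+200,465/4+180),0))
```

```text
changed px 0
[ 0.517 -0.257  0.038] -0.001 -0.072
[ 0.508 -0.178  0.038] -0.003 0.007
[ 0.504 -0.111  0.038] -0.002 0.074
cap [0.612 0.012 0.   ]
stop [0.451 0.374 0.   ]
[0.36771559 0.03418565 0.        ]
```

View pics/d33.png

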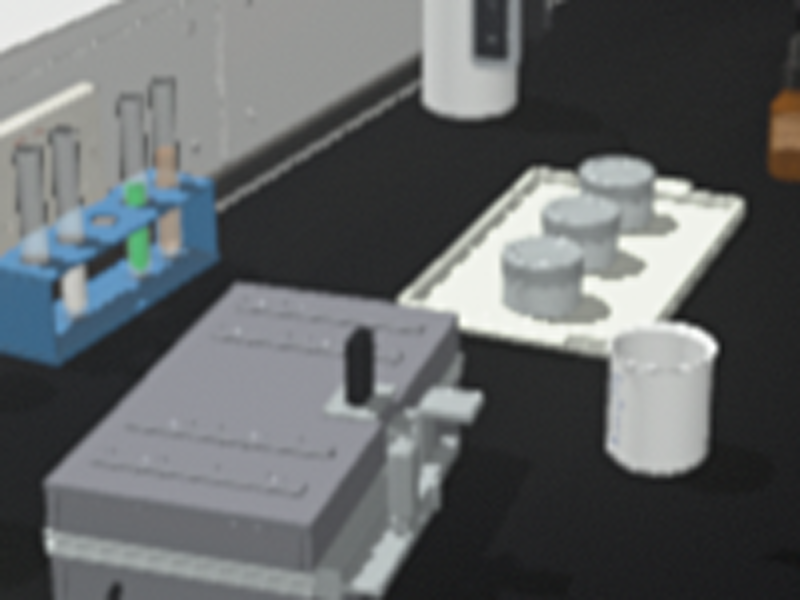

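The case is shut with its hasp up and bolt home. All three tins stand well inside the tray and the bystanders have not moved, so I am handing in.

Run:
```python
from station import bot
print(bot.close_job())
```

```text
the job is handed in; nothing more can be done
None
```

I drew the bolt, swung the hasp off, and opened the lid past its balance point. All three tins then went upright into the tray. I shut the lid, swung the hasp back and slid the bolt home, and handed the job in at about 41.5 s on the robot's clock.

What the last checks showed:
- **Tins:** from the side camera, all three stand upright within 3 mm of the tray's centre line. They lie at about -72, +7 and +74 mm along its length, inside the ±100 mm limit. Two side pictures taken more than a second apart showed no change, and I saw no sign of a knocked tin.
- **Bolt:** the knob appears within about 2 px of its home position, and the bolt met its stop at about 7 N.
- **Lid and hasp:** a picture taken while I still held the lid showed a thin gap at the front. The gap closed when I let go, and the final pictures show the lid shut with the hasp over it.
- **Bystanders:** the beaker, cap and stopper look where they were, though I compared them only by eye and did not re-measure the cap and stopper. I did not re-measure the dropper bottle either.

**Disagreement:** the scene and side cameras differed by about 4 to 5 mm on the case position. The wrist camera agreed with the side camera, so I used that.

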